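Snap the press stud of a lacquer case shut with pliers

TASK

Take the red-handled snap pliers out of their wooden holder, bring the two jaws down over the front wall of the open lacquer case, and squeeze the handles gently until the brass press stud clicks home. Stop squeezing as soon as it clicks, so that the stud is not crushed, then stand the pliers back in their holder, nose down, and let go. Press the stud only with the pliers, and leave the other things on the counter where they are.

Things in the scene. Friction and masses are not known exactly. Their poses are not given: they have to be found in the camera images.
- pliers_grip (a point): Midway between the two red handle plates, at the height to grip: 175 mm above the nose's underside. x, y, z as pliers. Sprung open, the handles are 68 mm over their outsides here; each carries outside a flat swivelling grip plate 30 mm high, centred at this height, 18 mm wide along x, that lies flat on the finger. Handles end 23 mm above. Held at 63 to 65 mm over the handles the pliers can be carried with the jaws still open, moving as one with the gripper
- pliers: Steel snap pliers (about 260 g) standing nose down in the holder. Origin under the nose; z up to the handle ends, y the line along which handles and jaws close, x the thickness (16 mm). The halves cross at a pivot 70 mm up. Squeezing the handles brings the dies together by 0.55 times as much
- jaw (a joint): Angle between the plier halves: 0 rad sprung open, grows as they close (0.4 at most). The spring pushes back on each gripping finger with about 5 N when just squeezed, 8 to 9 N when squeezed by 30 mm; 0.55 of the force between the dies comes on top
- pliers_nose (a point): Midway between the jaws at the height of their brass dies (16 mm balls facing each other along y): 163 mm below pliers_grip, 12 mm above the underside. Open, the -y die's tip is 14 mm from this point; the +y die is on an adjusting screw, its tip 14 to 22 mm away, not known. So the gap is 28 to 36 mm, one die touches first, and the width that clicks the stud varies. Open jaws: at most 70 mm over all; throat 30 mm
- holder: Dark wooden block that stays put, 110 mm (y) x 47 mm (x) x 55 mm high on a low foot, with a slot from above 84 mm (y) x 21 mm (x), floor 13 mm above the counter, and flared brass lips along the slot. Origin at the centre of its underside, z up. The pliers stand in the slot with their y along the holder's y, the nose's underside on the slot floor
- case: Open black lacquer case without lid, red inside, stays put: 150 mm (x) x 200 mm (y) x 70 mm high, walls 8 mm thick. Origin at the centre of its underside, z up, x points out of the front wall that carries the stud (away from the robot, within 30 degrees)
- stud_face (a point): Centre of the outer face of the brass stud cap (28 mm in diameter) on the case's front wall, on a bright steel plate, 52 mm above the counter, 18 mm below the rim. x points out of the wall, z up. Unsnapped, the face stands 9.5 mm out from the wall; the whole stack from face to socket disc inside is 20.5 mm thick, 16 mm once snapped
- stud (a joint): How far the cap is pressed in: 0 m open, 0.0045 m snapped home. It holds out up to about 13 N, resists less and less as it goes in, and past 0.0024 m pulls itself home with a click and stays; the force felt then drops to that of the pliers' spring alone. More than 22 N from the pliers on the cap or on the socket disc crushes it
- socket: Brass disc (30 mm in diameter, 3 mm thick) on the inside of the front wall, opposite the stud cap; origin on the wall's inner face, x out of the wall; fixed to the case
- dish: Yellow five-lobed ceramic dish with a lid and brass knob, about 130 mm across, 59 mm high; leave alone
- ringbox: Small dark red lacquer box, 70 x 90 x 45 mm; leave alone
- studtray: Low wooden tray of spare studs, 70 x 100 x 16 mm; leave alone

How it is judged:
On the way, in this order (a step that is already met when the one before it is completed fails the run):
1. the pliers are lifted clear of the holder, the stud still open (z of pliers_nose in the frame of holder above 0.085 m and value of joint stud below 0.0015 m), for 0.1 s.
2. the stud has snapped home with the jaws round the wall (value of joint stud above 0.0038 m and distance between pliers_nose and stud_face below 0.03 m), for 0.1 s.
At the end, for the whole second after the job is handed in: The stud is snapped home (pressed in more than 3.8 of 4.5 mm) and the pliers stand in the holder's slot again, nose on the slot floor (within 7 mm), upright within 0.2 rad, at rest and released (value of joint stud above 0.0038 m and horizontal distance between pliers_nose and holder below 0.02 m and z of pliers in the frame of holder below 0.02 m and angle between pliers's own z axis and vertical below 0.2 rad and linear speed of pliers below 0.02 m/s); the robot touches nothing.
It fails at once if the stud cap is crushed: more than 22 N from the pliers (contact force between pliers and stud above 22 N).
It fails at once if the socket disc is crushed: more than 22 N from the pliers (contact force between pliers and socket above 22 N).
It fails at once if the stud is pressed by the robot itself instead of the pliers (contact force between any of the fingers, the arm and stud above 1 N).
It fails at once if the pliers are dropped or knocked over (angle between pliers's own z axis and vertical above 0.7 rad).
It fails at once if the dish, the small box or the tray is pushed away by more than 15 mm (distance of any of dish, ringbox, studtray from where it was at the start of the episode above 0.015 m).
It also fails if it takes over 67 s, if anything falls off the work surface, if the arm or the gripper's body presses on something with over 40 N, if the wrist force passes 120 N, or if a joint passes its speed limit or range.

ROBOT

A 6-joint arm with a two-finger parallel gripper is mounted at the origin on the work surface. World frame = base frame: x ahead of the robot, y to its left, z up, the work surface at z = 0. Lengths are in m, angles in rad, forces in N, time in s.
With the tool pointing down it reaches from about 0.325 to 0.9 m from the base axis. Payload 6.1 kg.
Tool frame: the origin (TCP) lies on the centre line of the jaws, within the pads' length; the fingertips stand 22 mm ahead of it and the grasp point (between the pads) lies 3 mm ahead of it; x points along the fingers, y is the direction in which the jaws open and shut, and the axes are right-handed (so a half turn about x gives the same grasp; the last joint's range is limited). The gripper opens to 87 mm and grips with 3 to 60 N. Pads are 19 mm wide; open, the fingers measure 117 mm over their backs; the gripper's body (75 mm by 190 mm) begins 51 mm behind the grasp point.
Start: joints at [-1.347, 0.22, 1.526, -0, 1.395, -0.126], TCP at [0.214, -0.587, 0.245] pointing down, gripper open.
Joint ranges: [-2.98, 2.98], [-0.91, 2.08], [0.09, 2.57], [-1.24, 4.39], [0.2, 2.65], [-2.68, 2.68]. Speed limits (rad/s): [2.57, 2.57, 3.01, 3.14, 3.14, 3.14].

INTERFACE

Orientations are given as a unit quaternion [x, y, z, w].
In Python, from workcell import ctrl gives the robot as it stands.
- The arm moves only by the tool play_rows, never from a script. Its argument "targets" is a list of rows, each an object of numbers: "tx", "ty", "tz": the shift along the tool's x, y, z in mm; "ax", "ay", "az": the turn, a rotation vector about the tool's x, y, z in rad; "fingers": the finger opening in mm, from 0 to 87. In form: [{"tx": .., "ty": .., "tz": .., "ax": .., "ay": .., "az": .., "fingers": ..}, ...]. A call has 1 to 8 rows; each row is the pose to reach, as a shift and turn from the pose commanded when the call began, along the tool's axes at that moment; what a row does not reach only later rows make up. A row lasts 1/12 s, in which the tool goes at most 41.7 mm and 7.16 degrees, less where a joint would pass 70% of its speed; a pose out of reach is approached as far as the arm can. A call with a gripper value outside its range is refused whole. The fingers move at their own pace and stop on an object; "force" is the grip in N (left out, the last holds). Time passes only in rows, so rows that repeat a pose let the fingers close. It gives the time, the measured TCP pose, the force and the opening at its end, in the units of the state.
- ctrl.get_state(): the state, without advancing time (a new reading comes with each control period).
- ctrl.snapshot(name): name is "side" or "top" or "wrist"; returns a dict with "pixels" (480x640x3 uint8, red, green, blue), "fx", "fy", "cx", "cy" (pixels), "rvec" (rotation vector, rad) and "tvec" (3), from world to camera coordinates, as OpenCV has them; the wrist camera has in their place "tool_from_camera" (4x4, takes a point from camera to tool coordinates, whose origin is the TCP and whose axes are the tool frame's). Camera axes: x right, y down, z forward; pixel columns grow to the right and rows downward; lengths in m; the calibration is good to about 2 mm. A picture is of the moment at which its call begins: read the wrist's pose just before it. There is no depth.
- ctrl.finish_job(): hands the job in, once; it reports no verdict.
The state is a dict: "time_s": time; "joint_pos": joint angles; "qd": joint speeds; "joint_efforts": joint torques, N m; "position": TCP position; "tcp_rot": TCP orientation; "force": force on the tool from outside, world axes, zero at the start; "ft_torque": the same for the moment, N m; "width": finger opening in m.
Only numpy, scipy, OpenCV 4.12 (cv2) and the standard library are available. Lean on these libraries where they do the work, as an engineer would, in place of code of your own. Each camera call takes 0.05 s, during which the arm holds its last target.

## Working session

There is one attempt and no reset: what is moved stays moved. The work goes in short steps, Python scripts to look and compute and a tool call to move; the robot and the scene stay as the last step left them, time stands still between calls to the robot, and variables do not carry over. Pictures are saved under pics/ and viewed, and the job is handed in when it is done.

Besides the shell and the picture viewer there is one more tool, called after "Call:" in YAML: its name, and indented under it one key for each argument. play_rows: Moves the arm, as the interface text tells. Its arguments: {"type":"object","properties":{"targets":{"type":"array","items":{"type":"object","properties":{"tx":{"type":"number"},"ty":{"type":"number"},"tz":{"type":"number"},"ax":{"type":"number"},"ay":{"type":"number"},"az":{"type":"number"},"fingers":{"type":"number"}}}},"force":{"type":"number"}},"required":["targets"]}

```bash
ls; mkdir -p pics; python3 - <<'E'
from workcell import ctrl
import cv2
s=ctrl.get_state(); print(s)
for n in ["side","top","wrist"]:
    r=ctrl.snapshot(n); cv2.imwrite(f"pics/{n}0.png",r["pixels"][:,:,::-1]); print(n,{k:v for k,v in r.items() if k!="pixels"})
E
```

```text
pics
{'time_s': 0.0, 'joint_pos': array([-1.34712364e+00,  2.21209872e-01,  1.52763799e+00,  2.33077637e-05,
        1.39470143e+00, -1.26041437e-01]), 'qd': array([ 0.00110651,  0.00015934, -0.00167613,  0.00051321,  0.00016338,
       -0.00070657]), 'joint_efforts': array([ 2.20785370e-05, -4.94613469e+01, -3.87376928e+01,  6.99390541e-02,
        5.69853990e-02, -1.63203172e-04]), 'position': array([ 0.21404914, -0.58657558,  0.24343306]), 'tcp_rot': array([-0.69629867, -0.12370338,  0.69634998, -0.12232068]), 'force': array([-0.46313741,  0.21457057,  0.12931239]), 'ft_torque': array([ 0.00869883, -0.03280148, -0.01604482]), 'width': 0.08704917391022912}
side {'fx': 510.76860859598173, 'fy': 510.76860859598173, 'cx': 330.14513797718695, 'cy': 240.97043819052232, 'rvec': array([ 0.73623473, -2.62086836,  1.10718574]), 'tvec': array([0.54627515, 0.33632124, 1.17309807])}
top {'fx': 454.00808154456394, 'fy': 454.00808154456394, 'cx': 315.75320486500635, 'cy': 246.84830371714315, 'rvec': array([ 2.17359518, -2.17717473,  0.10738437]), 'tvec': array([0.01526671, 0.62741854, 1.34516751])}
wrist {'fx': 390.9527190171852, 'fy': 390.9527190171852, 'cx': 320.72766254585355, 'cy': 245.74150539663907, 'tool_from_camera': array([[-3.62127826e-04, -2.54904811e-01,  9.66966083e-01,
        -1.39928980e-01],
       [ 9.99999617e-01, -8.63293580e-04,  1.46923458e-04,
         1.21333829e-04],
       [ 7.97324115e-04,  9.66965766e-01,  2.54905026e-01,
        -6.95261922e-02],
       [ 0.00000000e+00,  0.00000000e+00,  0.00000000e+00,
         1.00000000e+00]])}
```

View pics/side0.png

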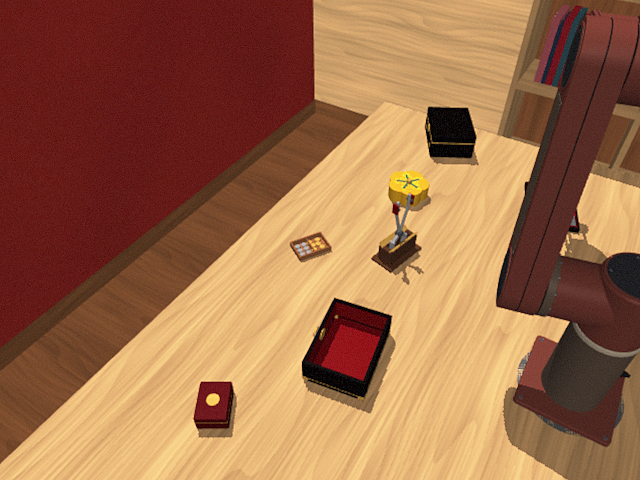

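View pics/top0.png

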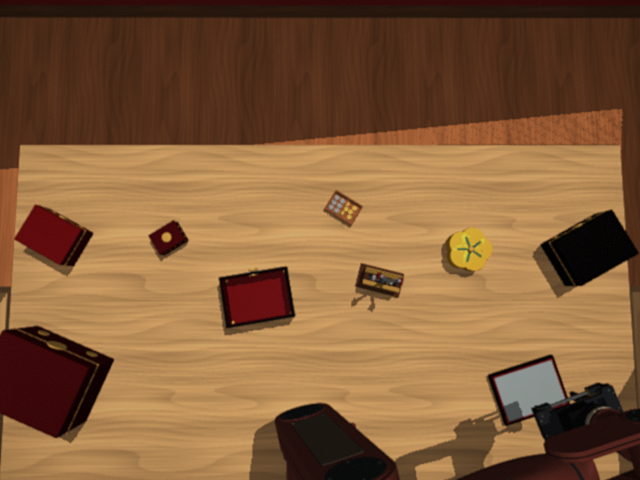

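View pics/wrist0.png

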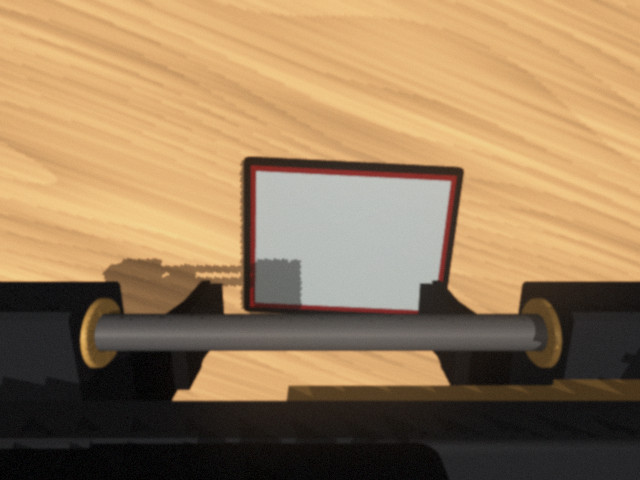

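The top view shows the case at about (257,298) with the stud at (253,271), the holder and pliers at (380,281), the dish at (469,249) and the tray at (343,208). I'll zoom in.

```bash
cat > h.py <<'E'
import numpy as np, cv2
from scipy.spatial.transform import Rotation as R
from workcell import ctrl
def cam(r,s=None):
    K=np.array([[r["fx"],0,r["cx"]],[0,r["fy"],r["cy"]],[0,0,1]])
    if "rvec" in r:
        Rm=cv2.Rodrigues(np.array(r["rvec"]))[0]; t=np.array(r["tvec"])
        return K,Rm,t   # world->cam
    T=np.eye(4);T[:3,:3]=R.from_quat(s["tcp_rot"]).as_matrix();T[:3,3]=s["position"]
    W=T@np.array(r["tool_from_camera"]); Rm=W[:3,:3].T
    return K,Rm,-Rm@W[:3,3]
def ray(c,px):
    K,Rm,t=c; d=Rm.T@np.linalg.inv(K)@np.array([px[0],px[1],1.]); return -Rm.T@t,d/np.linalg.norm(d)
def onz(c,px,z):
    o,d=ray(c,px); return o+d*(z-o[2])/d[2]
def tri(obs):
    A=np.zeros((3,3));b=np.zeros(3);L=[]
    for c,p in obs:
        o,d=ray(c,p);P=np.eye(3)-np.outer(d,d);A+=P;b+=P@o;L.append((o,P))
    x=np.linalg.solve(A,b); return x,[np.linalg.norm(P@(x-o))*1000 for o,P in L]
def proj(c,X):
    K,Rm,t=c;p=K@(Rm@np.array(X)+t);return p[:2]/p[2]
E
python3 - <<'E'
import cv2
a=cv2.imread('pics/top0.png');b=cv2.imread('pics/side0.png')
cv2.imwrite('pics/topz.png',cv2.resize(a[230:350,210:410],None,fx=4,fy=4,interpolation=cv2.INTER_CUBIC))
cv2.imwrite('pics/sidez.png',cv2.resize(b[180:400,290:440],None,fx=2.7,fy=2.7,interpolation=cv2.INTER_CUBIC))
E
```

```text
(no output)
```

View pics/topz.png

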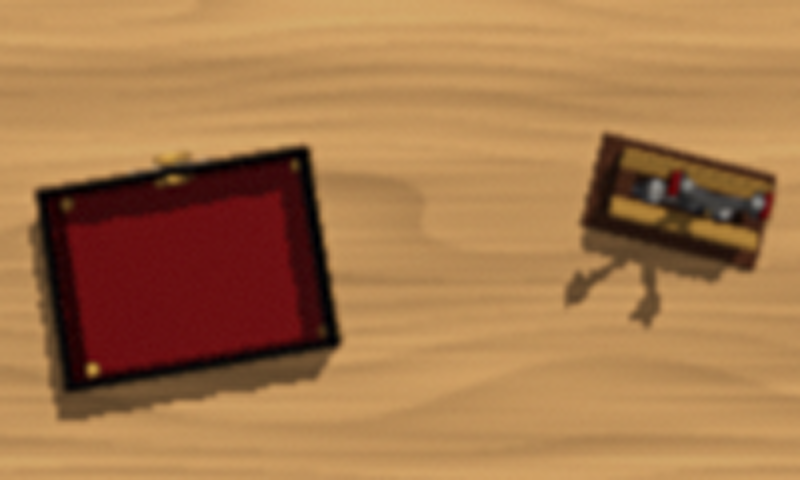

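View pics/sidez.png

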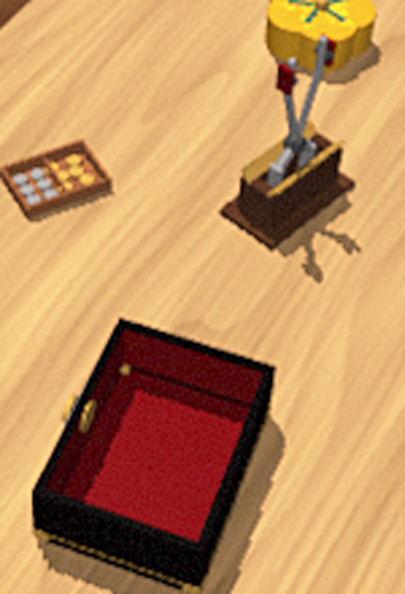

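```bash
python3 - <<'E'
from h import *
r=ctrl.snapshot("top");c=cam(r); r2=ctrl.snapshot("side");c2=cam(r2)
T=lambda x,y:(210+x/4-.375,230+y/4-.375)
S=lambda x,y:(290+x/2.7-.3,180+y/2.7-.3)
ps=[onz(c,T(*p),.07) for p in [(40,190),(307,148),(340,345),(68,388)]]
for p in ps: print(p.round(4))
print("case c",np.mean(ps,0).round(4))
for q in zip([(40,190),(307,148),(340,345),(68,388)],[(37,500),(122,320),(273,368),(200,577)]):
    pass
for a,b in [((40,190),(37,492)),((307,148),(122,320)),((340,345),(273,368)),((68,388),(200,560))]:
    x,e=tri([(c,T(*a)),(c2,S(*b))]);print("rim",x.round(4),np.round(e,1))
f=ps[0]-ps[1]; print("front dir yaw of case y", np.degrees(np.arctan2(f[1],f[0])), np.linalg.norm(f), np.linalg.norm(ps[1]-ps[2]))
for n,a,b in [("red left",(677,183),(287,77)),("red right",(766,205),(327,50))]:
    x,e=tri([(c,T(*a)),(c2,S(*b))]);print(n,x.round(4),np.round(e,1))
for p in [(605,133),(775,177),(753,270),(583,228)]: print("hold",onz(c,T(*p),.055).round(4))
for a in [(622,150),(770,185),(755,250),(608,200)]: print("lip",onz(c,T(*a),.06).round(4))
print(ctrl.get_state()["time_s"])
E
```

```text
[0.5353 0.295  0.07  ]
[0.5656 0.1005 0.07  ]
[0.4229 0.076  0.07  ]
[0.3926 0.2722 0.07  ]
case c [0.4791 0.1859 0.07  ]
rim [0.5333 0.295  0.0648] [2.4 2.4]
rim [0.5653 0.1005 0.0648] [0.6 0.6]
rim [0.422  0.0761 0.0633] [0.5 0.5]
rim [0.3898 0.2743 0.0555] [1.8 1.8]
front dir yaw of case y 98.85967630445131 0.1968805506432342 0.1448048870134076
red left [ 0.5345 -0.1536  0.1882] [1.6 1.6]
red right [ 0.5196 -0.2129  0.1867] [1.8 1.8]
hold [ 0.5771 -0.1192  0.055 ]
hold [ 0.5444 -0.2446  0.055 ]
hold [ 0.4761 -0.2271  0.055 ]
hold [ 0.5071 -0.1022  0.055 ]
lip [ 0.5643 -0.1311  0.06  ]
lip [ 0.5383 -0.2398  0.06  ]
lip [ 0.4907 -0.2279  0.06  ]
lip [ 0.5275 -0.1204  0.06  ]
0.25
```

```bash
cat >> h.py <<'E'
def axes(yaw_y):
    # tool x down, tool y at world angle yaw_y
    x=np.array([0,0,-1.]);y=np.array([np.cos(yaw_y),np.sin(yaw_y),0]);return np.stack([x,y,np.cross(x,y)],1)
def plan(p,yaw_deg=None,s=None):
    s=s or ctrl.get_state();M=R.from_quat(s["tcp_rot"]).as_matrix()
    sh=M.T@(np.array(p)-s["position"])*1000
    rv=np.zeros(3)
    if yaw_deg is not None: rv=R.from_matrix(M.T@axes(np.radians(yaw_deg))).as_rotvec()
    print("t",round(s["time_s"],2),"shift",sh.round(1),"rot",rv.round(4),"yaw y",np.degrees(np.arctan2(M[1,1],M[0,1])).round(2))
E
python3 - <<'E'
from h import *
s=ctrl.get_state();print(R.from_quat(s["tcp_rot"]).as_matrix().round(3))
plan([.45,-.26,.37],75.5)
plan([.45,-.26,.37],-104.5)
E
```

```text
[[-0.     0.343 -0.939]
 [ 0.001 -0.939 -0.343]
 [-1.    -0.001 -0.   ]]
t 0.25 shift [-125.7 -226.4 -333.6] rot [-2.5387e+00 -1.2000e-03  2.0000e-04] yaw y -69.96
t 0.25 shift [-125.7 -226.4 -333.6] rot [6.029e-01 1.000e-04 9.000e-04] yaw y -69.96
```

```bash
python3 - <<'E'
from h import *
plan([.46,-.17,.37],75.5)
E
```

```text
t 0.25 shift [-125.7 -307.5 -373.9] rot [-2.5387e+00 -1.2000e-03  2.0000e-04] yaw y -69.96
```

Call:
play_rows:
  targets:
    - {"tx": -30,"ty": -5,"tz": -6,"ax": -0.12}
    - {"tx": -60,"ty": -25,"tz": -30,"ax": -0.24}
    - {"tx": -90,"ty": -48,"tz": -58,"ax": -0.36}
    - {"tx": -110,"ty": -72,"tz": -88,"ax": -0.48}
    - {"tx": -124,"ty": -96,"tz": -117,"ax": -0.6}
    - {"tx": -125,"ty": -120,"tz": -146,"ax": -0.72}
    - {"tx": -125,"ty": -144,"tz": -175,"ax": -0.84}
    - {"tx": -125,"ty": -168,"tz": -204,"ax": -0.96}

```text
schema error: expected keys tx, ty, tz, ax, ay, az, fingers
```

```bash
python3 - <<'E'
from h import *
plan([.46,-.17,.37],75.5)
E
```

```text
t 0.25 shift [-125.7 -307.5 -373.9] rot [-2.5387e+00 -1.2000e-03  2.0000e-04] yaw y -69.96
```

All keys are needed.

Call:
play_rows:
  targets:
    - {"tx": -30,"ty": -5,"tz": -6,"ax": -0.12,"ay": 0,"az": 0,"fingers": 87}
    - {"tx": -60,"ty": -25,"tz": -30,"ax": -0.24,"ay": 0,"az": 0,"fingers": 87}
    - {"tx": -90,"ty": -48,"tz": -58,"ax": -0.36,"ay": 0,"az": 0,"fingers": 87}
    - {"tx": -110,"ty": -72,"tz": -88,"ax": -0.48,"ay": 0,"az": 0,"fingers": 87}
    - {"tx": -124,"ty": -96,"tz": -117,"ax": -0.6,"ay": 0,"az": 0,"fingers": 87}
    - {"tx": -125,"ty": -120,"tz": -146,"ax": -0.72,"ay": 0,"az": 0,"fingers": 87}
    - {"tx": -125,"ty": -144,"tz": -175,"ax": -0.84,"ay": 0,"az": 0,"fingers": 87}
    - {"tx": -125,"ty": -168,"tz": -204,"ax": -0.96,"ay": 0,"az": 0,"fingers": 87}

```text
time_s: 0.92
position: [0.349, -0.3576, 0.3704]
tcp_rot: [0.56, 0.432, -0.559, 0.433]
force: [0.9, 0.9, 0.1]
width: 0.0868
```

```bash
python3 - <<'E'
from h import *
plan([.46,-.17,.37],75.5)
E
```

```text
t 0.92 shift [   0.3   60.  -209.6] rot [-1.573e+00  1.800e-03 -5.000e-04] yaw y -14.62
```

Call:
play_rows:
  targets:
    - {"tx": 0,"ty": 7,"tz": -26,"ax": -0.12,"ay": 0,"az": 0,"fingers": 87}
    - {"tx": 0,"ty": 15,"tz": -52,"ax": -0.24,"ay": 0,"az": 0,"fingers": 87}
    - {"tx": 0,"ty": 22,"tz": -78,"ax": -0.36,"ay": 0,"az": 0,"fingers": 87}
    - {"tx": 0,"ty": 30,"tz": -105,"ax": -0.48,"ay": 0,"az": 0,"fingers": 87}
    - {"tx": 0,"ty": 37,"tz": -131,"ax": -0.6,"ay": 0,"az": 0,"fingers": 87}
    - {"tx": 0,"ty": 45,"tz": -157,"ax": -0.72,"ay": 0,"az": 0,"fingers": 87}
    - {"tx": 0,"ty": 52,"tz": -183,"ax": -0.84,"ay": 0,"az": 0,"fingers": 87}
    - {"tx": 0,"ty": 58,"tz": -205,"ax": -0.96,"ay": 0,"az": 0,"fingers": 87}

```text
time_s: 1.58
position: [0.4578, -0.1746, 0.3696]
tcp_rot: [0.297, 0.642, -0.296, 0.642]
force: [-0.2, 0.1, -0.4]
width: 0.0874
```

```bash
python3 - <<'E'
from h import *
plan([.46,-.17,.37],75.5)
E
```

```text
t 1.58 shift [-0.4  4.7 -2.1] rot [-6.122e-01  1.000e-04 -4.000e-04] yaw y 40.42
```

Call:
play_rows:
  targets:
    - {"tx": 0,"ty": 2,"tz": 0,"ax": -0.12,"ay": 0,"az": 0,"fingers": 87}
    - {"tx": 0,"ty": 4,"tz": 0,"ax": -0.24,"ay": 0,"az": 0,"fingers": 87}
    - {"tx": 0,"ty": 5,"tz": -2,"ax": -0.36,"ay": 0,"az": 0,"fingers": 87}
    - {"tx": 0,"ty": 5,"tz": -2,"ax": -0.48,"ay": 0,"az": 0,"fingers": 87}
    - {"tx": 0,"ty": 5,"tz": -2,"ax": -0.61,"ay": 0,"az": 0,"fingers": 87}
    - {"tx": 0,"ty": 5,"tz": -2,"ax": -0.61,"ay": 0,"az": 0,"fingers": 87}

```text
time_s: 2.08
position: [0.4597, -0.1714, 0.3695]
tcp_rot: [0.091, 0.701, -0.091, 0.701]
force: [-0.7, -1.1, 0.0]
width: 0.0865
```

```bash
python3 - <<'E'
from h import *
plan([.46,-.17,.37],75.5)
r=ctrl.snapshot("wrist");cv2.imwrite("pics/w1.png",r["pixels"][:,:,::-1])
r=ctrl.snapshot("top");cv2.imwrite("pics/top1.png",r["pixels"][:,:,::-1])
E
```

```text
t 2.08 shift [-0.5  1.5 -0.1] rot [-0.0039 -0.0001  0.    ] yaw y 75.27
```

View pics/w1.png

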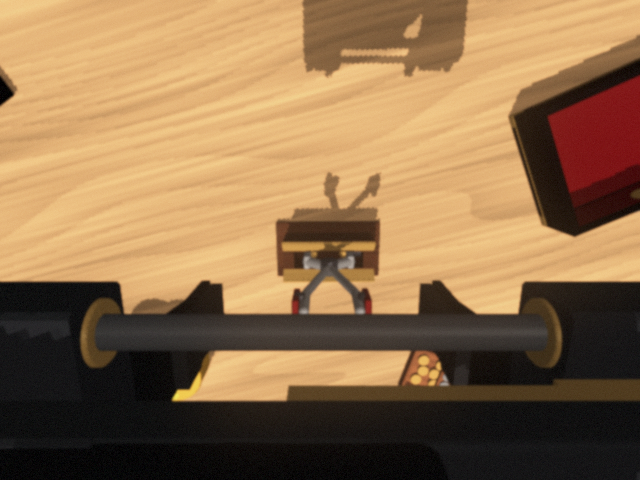

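The wrist view shows the holder at about (328,245), with the red plates at (297,302) and (367,302) nearly level in the image. I'll shift so that nothing hides the pliers.

Call:
play_rows:
  targets:
    - {"tx": 0,"ty": -12,"tz": 20,"ax": 0,"ay": 0,"az": 0,"fingers": 87}
    - {"tx": 0,"ty": -24,"tz": 40,"ax": 0,"ay": 0,"az": 0,"fingers": 87}
    - {"tx": 0,"ty": -36,"tz": 60,"ax": 0,"ay": 0,"az": 0,"fingers": 87}
    - {"tx": 0,"ty": -40,"tz": 70,"ax": 0,"ay": 0,"az": 0,"fingers": 87}
    - {"tx": 0,"ty": -40,"tz": 70,"ax": 0,"ay": 0,"az": 0,"fingers": 87}
    - {"tx": 0,"ty": -40,"tz": 70,"ax": 0,"ay": 0,"az": 0,"fingers": 87}

```text
time_s: 2.68
position: [0.5169, -0.2284, 0.3689]
tcp_rot: [0.094, 0.701, -0.093, 0.7]
force: [-0.4, 0.5, 0.3]
width: 0.0867
```

```bash
cat >> h.py <<'E'
import pickle
def shot(name,fn):
    s=ctrl.get_state();r=ctrl.snapshot(name);cv2.imwrite(f"pics/{fn}.png",r["pixels"][:,:,::-1])
    pickle.dump(cam(r,s),open(f"pics/{fn}.pkl","wb"))
def load(fn): return pickle.load(open(f"pics/{fn}.pkl","rb"))
def zoom(fn,x0,y0,x1,y1,k,out):
    a=cv2.imread(f"pics/{fn}.png")[y0:y1,x0:x1];cv2.imwrite(f"pics/{out}.png",cv2.resize(a,None,fx=k,fy=k,interpolation=cv2.INTER_CUBIC))
E
python3 - <<'E'
from h import *
shot("wrist","w2")
E
```

```text
(no output)
```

View pics/w2.png

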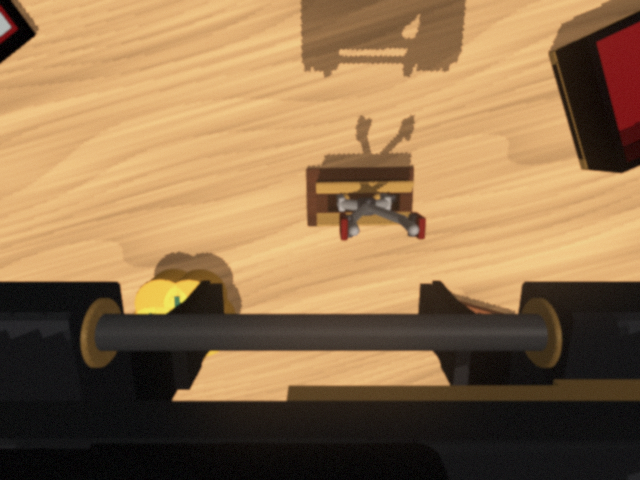

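Call:
play_rows:
  targets:
    - {"tx": 0,"ty": 12,"tz": 0,"ax": 0,"ay": 0,"az": 0,"fingers": 87}
    - {"tx": 0,"ty": 30,"tz": 0,"ax": 0,"ay": 0,"az": 0,"fingers": 87}
    - {"tx": 0,"ty": 55,"tz": 0,"ax": 0,"ay": 0,"az": 0,"fingers": 87}
    - {"tx": 0,"ty": 75,"tz": 0,"ax": 0,"ay": 0,"az": 0,"fingers": 87}
    - {"tx": 0,"ty": 75,"tz": 0,"ax": 0,"ay": 0,"az": 0,"fingers": 87}
    - {"tx": 0,"ty": 75,"tz": 0,"ax": 0,"ay": 0,"az": 0,"fingers": 87}

```text
time_s: 3.23
position: [0.5363, -0.154, 0.3702]
tcp_rot: [0.091, 0.701, -0.092, 0.701]
force: [-0.1, -0.2, -1.3]
width: 0.0869
```

```bash
python3 - <<'E'
from h import *
shot("wrist","w3")
E
```

```text
(no output)
```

View pics/w3.png

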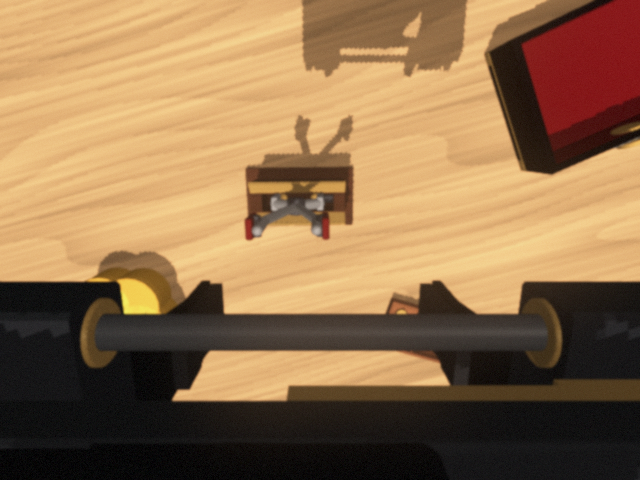

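```bash
python3 - <<'E'
from h import *
for f,x0,x1 in [("w2",290,440),("w3",230,370)]:
    a=cv2.imread(f"pics/{f}.png").astype(int)
    B,G,Rr=a[...,0],a[...,1],a[...,2]
    m=((Rr>80)&(G<40)&(B<50)).astype(np.uint8); m[:, :x0]=0;m[:,x1:]=0;m[:200]=0;m[260:]=0
    n,l,st,ce=cv2.connectedComponentsWithStats(m)
    for i in range(1,n):
        if st[i,4]>8: print(f,st[i],ce[i].round(2))
zoom("w2",290,140,440,260,5,"w2z");zoom("w3",230,140,380,260,5,"w3z")
E
```

```text
w3 [249 218   4   7  12] [251.   221.08]
```

View pics/w2z.png

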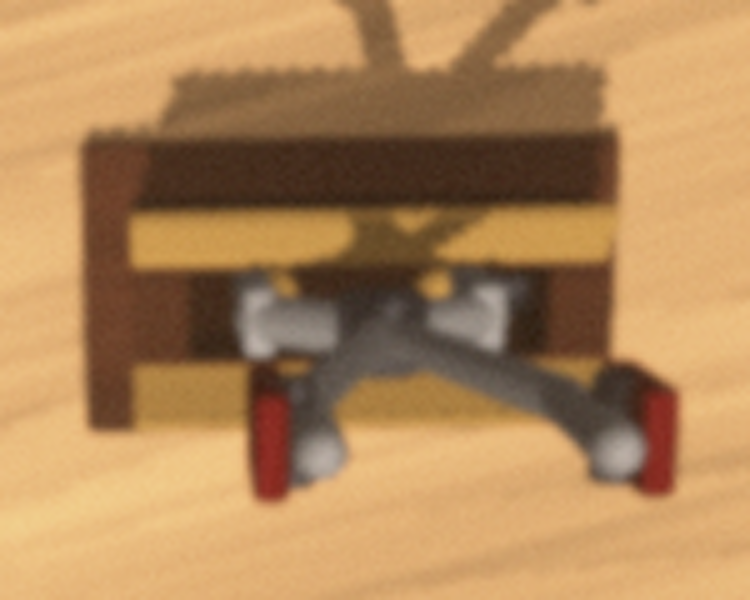

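View pics/w3z.png

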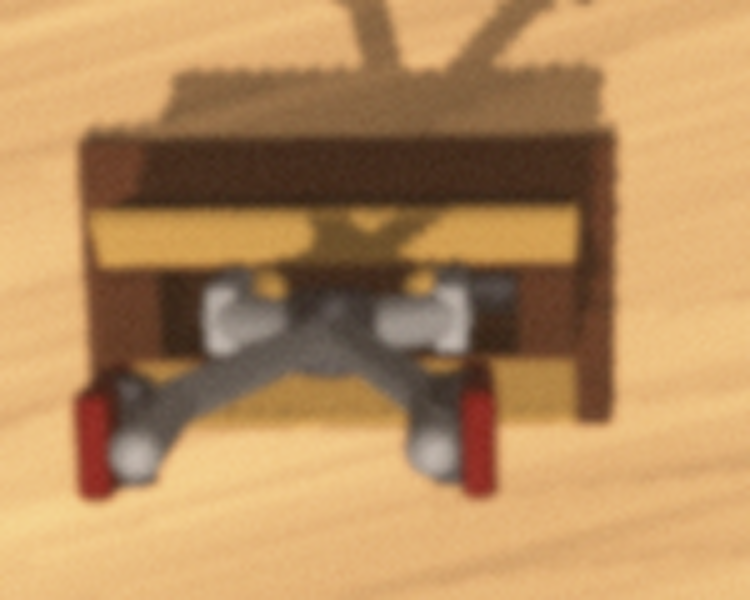

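```bash
python3 - <<'E'
from h import *
a,b=load("w2"),load("w3")
A=lambda x,y:(290+x/5-.4,140+y/5-.4)
B=lambda x,y:(230+x/5-.4,140+y/5-.4)
P={}
for n,p,q in [("L",(270,445),(95,443)),("R",(658,443),(478,443)),("endL",(320,453),(134,453)),("endR",(618,450),(435,452)),("lipTL",(130,205),(91,205)),("lipTR",(615,203),(580,203)),("dieL",(258,320),(220,318)),("dieR",(490,318),(452,316)),("lipTLin",(130,270),(91,270)),("footTL",(84,135),(81,135)),("footTR",(615,132),(612,132)),("footBL",(90,428),(87,425))]:
    x,e=tri([(a,A(*p)),(b,B(*q))]);P[n]=x;print(n,x.round(4),np.round(e,1))
for u,v in [("L","R"),("endL","endR"),("lipTL","lipTR"),("dieL","dieR"),("footTL","footTR")]:
    d=P[v]-P[u];print(u,v,"mid",((P[u]+P[v])/2).round(4),"len",np.linalg.norm(d).round(4),"yaw",np.degrees(np.arctan2(d[1],d[0])).round(2))
for z in [.055,.06]:
  print("lips",[onz(b,B(*q),z).round(4)[:2] for q in [(91,205),(580,203),(580,425)]])
for q,n in zip([(75,443),(113,443),(465,443),(495,443)],"abcd"): print(n,onz(b,B(*q),.203).round(4))
E
```

```text
L [ 0.5192 -0.2101  0.2003] [0.1 0.1]
R [ 0.5347 -0.1501  0.2025] [0.1 0.1]
endL [ 0.521  -0.2028  0.2076] [0.1 0.1]
endR [ 0.5337 -0.1569  0.2048] [0.1 0.1]
lipTL [ 0.4879 -0.2267  0.0642] [0.2 0.2]
lipTR [ 0.517  -0.1197  0.0569] [0. 0.]
dieL [ 0.5199 -0.2054  0.0681] [0. 0.]
dieR [ 0.5333 -0.1544  0.0672] [0.2 0.2]
lipTLin [ 0.5017 -0.2305  0.0675] [0.3 0.3]
footTL [ 0.4729 -0.2354  0.0076] [0.3 0.3]
footTR [ 0.5072 -0.1056  0.0052] [0. 0.]
footBL [ 0.5423 -0.2528  0.0238] [0. 0.]
L R mid [ 0.5269 -0.1801  0.2014] len 0.062 yaw 75.53
endL endR mid [ 0.5273 -0.1799  0.2062] len 0.0477 yaw 74.61
lipTL lipTR mid [ 0.5025 -0.1732  0.0606] len 0.1112 yaw 74.84
dieL dieR mid [ 0.5266 -0.1799  0.0677] len 0.0527 yaw 75.29
footTL footTR mid [ 0.49   -0.1705  0.0064] len 0.1342 yaw 75.2
lips [array([ 0.4886, -0.2287]), array([ 0.5171, -0.1196]), array([ 0.5678, -0.1322])]
lips [array([ 0.4884, -0.2276]), array([ 0.5166, -0.1198]), array([ 0.5667, -0.1322])]
a [ 0.5179 -0.2125  0.203 ]
b [ 0.5194 -0.2066  0.203 ]
c [ 0.534 -0.152  0.203]
d [ 0.5352 -0.1474  0.203 ]
```

The two views agree: the pliers axis is at (0.527, -0.180) with yaw about 75.2°, and the plate tops are at z about 0.202 (0.203 expected). The screw is on the +y side.

```bash
python3 - <<'E'
from h import *
plan([.527,-.180,.26],75.2)
plan([.527,-.180,.191],75.2)
E
```

```text
t 3.28 shift [110.  -26.5  -2.5] rot [-0.0023  0.0007  0.0004] yaw y 75.07
t 3.28 shift [179.  -26.5  -2.5] rot [-0.0023  0.0007  0.0004] yaw y 75.07
```

Call:
play_rows:
  targets:
    - {"tx": 15,"ty": -13,"tz": -2,"ax": 0,"ay": 0,"az": 0,"fingers": 87}
    - {"tx": 40,"ty": -26,"tz": -2.5,"ax": 0,"ay": 0,"az": 0,"fingers": 87}
    - {"tx": 70,"ty": -26.5,"tz": -2.5,"ax": 0,"ay": 0,"az": 0,"fingers": 87}
    - {"tx": 95,"ty": -26.5,"tz": -2.5,"ax": 0,"ay": 0,"az": 0,"fingers": 87}
    - {"tx": 100,"ty": -26.5,"tz": -2.5,"ax": 0,"ay": 0,"az": 0,"fingers": 87}
    - {"tx": 100,"ty": -26.5,"tz": -2.5,"ax": 0,"ay": 0,"az": 0,"fingers": 87}

```text
time_s: 3.78
position: [0.5256, -0.1808, 0.2675]
tcp_rot: [0.093, 0.703, -0.092, 0.699]
force: [0.0, 0.6, 0.3]
width: 0.0869
```

```bash
python3 - <<'E'
from h import *
plan([.527,-.180,.191],75.2)
shot("wrist","w4")
E
```

```text
t 3.78 shift [76.5  1.   1.4] rot [-0.0046 -0.0044 -0.0008] yaw y 74.93
```

View pics/w4.png

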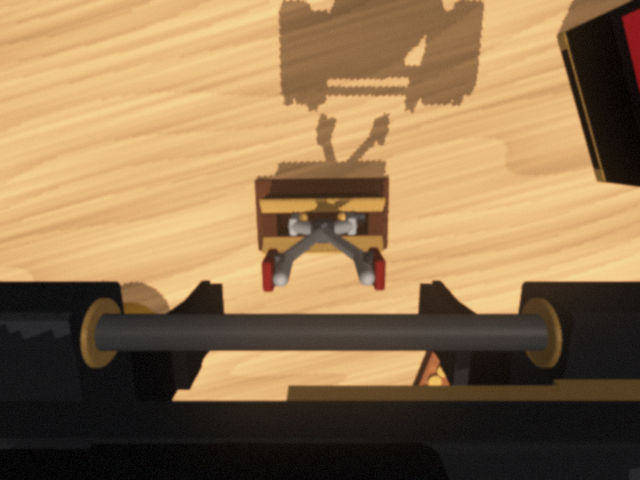

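The plates at 267 and 380 are centred at about 323 and the fingers at about 321. I'll descend.

Call:
play_rows:
  targets:
    - {"tx": 15,"ty": 1,"tz": 1,"ax": 0,"ay": 0,"az": 0,"fingers": 87}
    - {"tx": 30,"ty": 1,"tz": 1,"ax": 0,"ay": 0,"az": 0,"fingers": 87}
    - {"tx": 45,"ty": 1,"tz": 1,"ax": 0,"ay": 0,"az": 0,"fingers": 87}
    - {"tx": 60,"ty": 1,"tz": 1,"ax": 0,"ay": 0,"az": 0,"fingers": 87}
    - {"tx": 72,"ty": 1,"tz": 1,"ax": 0,"ay": 0,"az": 0,"fingers": 87}
    - {"tx": 76,"ty": 1,"tz": 1,"ax": 0,"ay": 0,"az": 0,"fingers": 87}
    - {"tx": 76,"ty": 1,"tz": 1,"ax": 0,"ay": 0,"az": 0,"fingers": 87}
    - {"tx": 76,"ty": 1,"tz": 1,"ax": 0,"ay": 0,"az": 0,"fingers": 87}

```text
time_s: 4.5
position: [0.529, -0.1804, 0.1948]
tcp_rot: [0.092, 0.701, -0.092, 0.702]
force: [-1.1, -0.2, -0.9]
width: 0.0867
```

```bash
python3 - <<'E'
from h import *
plan([.527,-.180,.191],75.2)
shot("wrist","w5");shot("side","s5")
zoom("s5",340,120,480,290,3.5,"s5z")
E
```

```text
t 4.5 shift [ 3.8 -0.1 -2.1] rot [-0.0034  0.0016  0.0004] yaw y 75.0
```

View pics/w5.png

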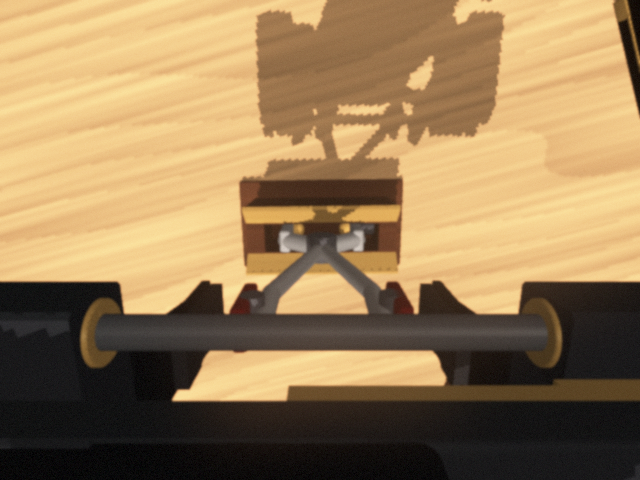

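View pics/s5z.png

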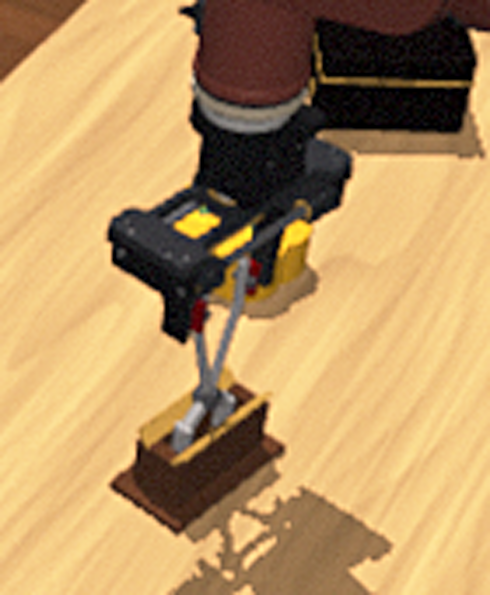

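Call:
play_rows:
  targets:
    - {"tx": 3,"ty": 0,"tz": -1.5,"ax": 0,"ay": 0,"az": 0,"fingers": 87}
    - {"tx": 3,"ty": 0,"tz": -1.5,"ax": 0,"ay": 0,"az": 0,"fingers": 87}
    - {"tx": 3,"ty": 0,"tz": -1.5,"ax": 0,"ay": 0,"az": 0,"fingers": 87}
    - {"tx": 3,"ty": 0,"tz": -1.5,"ax": 0,"ay": 0,"az": 0,"fingers": 87}

```text
time_s: 4.93
position: [0.5269, -0.1797, 0.1907]
tcp_rot: [0.092, 0.701, -0.092, 0.701]
force: [-0.4, -0.9, 0.6]
width: 0.0874
```

```bash
python3 - <<'E'
from h import *
plan([.527,-.180,.191],75.2)
E
```

```text
t 4.93 shift [-0.3 -0.2  0.1] rot [-0.0035  0.0001  0.    ] yaw y 75.0
```

Now I'll close to 64 mm.

Call:
play_rows:
  targets:
    - {"tx": 0,"ty": 0,"tz": 0,"ax": 0,"ay": 0,"az": 0,"fingers": 75}
    - {"tx": 0,"ty": 0,"tz": 0,"ax": 0,"ay": 0,"az": 0,"fingers": 70}
    - {"tx": 0,"ty": 0,"tz": 0,"ax": 0,"ay": 0,"az": 0,"fingers": 67}
    - {"tx": 0,"ty": 0,"tz": 0,"ax": 0,"ay": 0,"az": 0,"fingers": 64}
    - {"tx": 0,"ty": 0,"tz": 0,"ax": 0,"ay": 0,"az": 0,"fingers": 64}
    - {"tx": 0,"ty": 0,"tz": 0,"ax": 0,"ay": 0,"az": 0,"fingers": 64}
    - {"tx": 0,"ty": 0,"tz": 0,"ax": 0,"ay": 0,"az": 0,"fingers": 64}
    - {"tx": 0,"ty": 0,"tz": 0,"ax": 0,"ay": 0,"az": 0,"fingers": 64}
  force: 15

```text
time_s: 5.6
position: [0.5274, -0.18, 0.1913]
tcp_rot: [0.092, 0.701, -0.092, 0.702]
force: [-0.2, 0.5, 5.0]
width: 0.0644
```

```bash
python3 - <<'E'
from h import *
plan([.527,-.180,.191],75.2)
shot("side","s6")
zoom("s6",340,120,480,290,3.5,"s6z")
E
```

```text
t 5.6 shift [ 0.3 -0.1 -0.4] rot [-0.0035  0.0014  0.0003] yaw y 75.0
```

View pics/s6z.png

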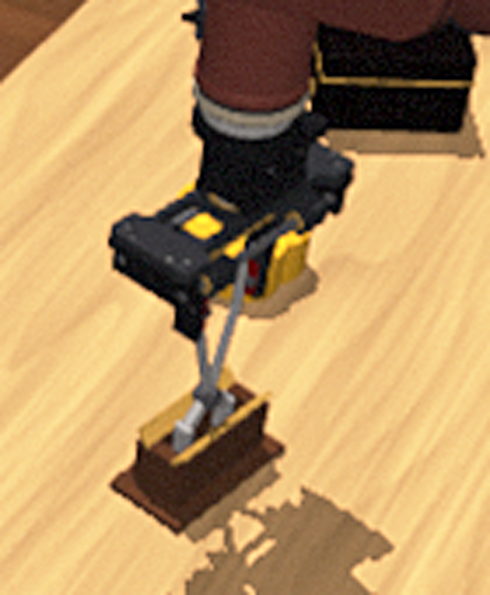

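Call:
play_rows:
  targets:
    - {"tx": -5,"ty": 0,"tz": 0,"ax": 0,"ay": 0,"az": 0,"fingers": 64}
    - {"tx": -18,"ty": 0,"tz": 0,"ax": 0,"ay": 0,"az": 0,"fingers": 64}
    - {"tx": -36,"ty": 0,"tz": 0,"ax": 0,"ay": 0,"az": 0,"fingers": 64}
    - {"tx": -54,"ty": 0,"tz": 0,"ax": 0,"ay": 0,"az": 0,"fingers": 64}
    - {"tx": -72,"ty": 0,"tz": 0,"ax": 0,"ay": 0,"az": 0,"fingers": 64}
    - {"tx": -90,"ty": 0,"tz": 0,"ax": 0,"ay": 0,"az": 0,"fingers": 64}
    - {"tx": -108,"ty": 0,"tz": 0,"ax": 0,"ay": 0,"az": 0,"fingers": 64}
    - {"tx": -125,"ty": 0,"tz": 0,"ax": 0,"ay": 0,"az": 0,"fingers": 64}

```text
time_s: 6.32
position: [0.5265, -0.1795, 0.3167]
tcp_rot: [0.092, 0.701, -0.092, 0.701]
force: [0.2, 0.2, -3.0]
width: 0.0645
```

```bash
python3 - <<'E'
from h import *
print(ctrl.get_state()["width"],ctrl.get_state()["force"])
plan([.527,-.180,.191],75.2)
shot("side","s7")
zoom("s7",340,60,500,290,2.6,"s7z")
E
```

```text
0.06450926983361709 [ 0.16100465  0.23267099 -2.9779036 ]
t 6.32 shift [125.7  -0.4   0.7] rot [-0.0035 -0.0008 -0.0002] yaw y 75.0
```

View pics/s7z.png

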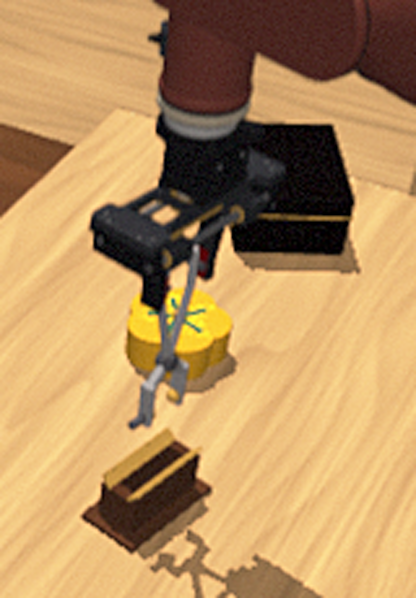

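```bash
python3 - <<'E'
from h import *
plan([.562,.139,.322],8.8)
E
```

```text
t 6.37 shift [ -1.7 317.1 -49.6] rot [ 1.1554  0.0049 -0.0019] yaw y 75.0
```

Call:
play_rows:
  targets:
    - {"tx": -2,"ty": 8,"tz": -1,"ax": 0.03,"ay": 0,"az": 0,"fingers": 64}
    - {"tx": -2,"ty": 24,"tz": -4,"ax": 0.09,"ay": 0,"az": 0,"fingers": 64}
    - {"tx": -2,"ty": 46,"tz": -7,"ax": 0.17,"ay": 0,"az": 0,"fingers": 64}
    - {"tx": -2,"ty": 70,"tz": -11,"ax": 0.26,"ay": 0,"az": 0,"fingers": 64}
    - {"tx": -2,"ty": 95,"tz": -15,"ax": 0.35,"ay": 0,"az": 0,"fingers": 64}
    - {"tx": -2,"ty": 120,"tz": -19,"ax": 0.44,"ay": 0,"az": 0,"fingers": 64}
    - {"tx": -2,"ty": 145,"tz": -23,"ax": 0.53,"ay": 0,"az": 0,"fingers": 64}
    - {"tx": -2,"ty": 170,"tz": -27,"ax": 0.62,"ay": 0,"az": 0,"fingers": 64}

```text
time_s: 7.03
position: [0.5443, -0.0072, 0.3168]
tcp_rot: [0.303, 0.639, -0.303, 0.638]
force: [0.8, -1.0, -3.2]
width: 0.064
```

```bash
python3 - <<'E'
from h import *
plan([.562,.139,.322],8.8);print(ctrl.get_state()["width"])
E
```

```text
t 7.03 shift [  -5.1  106.2 -102.1] rot [ 0.5308 -0.0009  0.0012] yaw y 39.21
0.06398810776687028
```

Call:
play_rows:
  targets:
    - {"tx": -2,"ty": 18,"tz": -17,"ax": 0.09,"ay": 0,"az": 0,"fingers": 64}
    - {"tx": -4,"ty": 36,"tz": -35,"ax": 0.18,"ay": 0,"az": 0,"fingers": 64}
    - {"tx": -5,"ty": 54,"tz": -52,"ax": 0.27,"ay": 0,"az": 0,"fingers": 64}
    - {"tx": -5,"ty": 72,"tz": -69,"ax": 0.36,"ay": 0,"az": 0,"fingers": 64}
    - {"tx": -5,"ty": 88,"tz": -85,"ax": 0.44,"ay": 0,"az": 0,"fingers": 64}
    - {"tx": -5,"ty": 99,"tz": -95,"ax": 0.5,"ay": 0,"az": 0,"fingers": 64}
    - {"tx": -5,"ty": 103,"tz": -99,"ax": 0.53,"ay": 0,"az": 0,"fingers": 64}
    - {"tx": -5,"ty": 103,"tz": -99,"ax": 0.53,"ay": 0,"az": 0,"fingers": 64}

```text
time_s: 7.7
position: [0.5608, 0.135, 0.3216]
tcp_rot: [0.458, 0.539, -0.459, 0.538]
force: [-0.2, -0.7, -3.1]
width: 0.0643
```

Call:
play_rows:
  targets:
    - {"tx": 0,"ty": 0,"tz": 0,"ax": 0,"ay": 0,"az": 0,"fingers": 64}
    - {"tx": 0,"ty": 0,"tz": 0,"ax": 0,"ay": 0,"az": 0,"fingers": 64}
    - {"tx": 0,"ty": 0,"tz": 0,"ax": 0,"ay": 0,"az": 0,"fingers": 64}

```text
time_s: 7.95
position: [0.5613, 0.1326, 0.3224]
tcp_rot: [0.459, 0.538, -0.459, 0.538]
force: [0.8, -0.2, -2.0]
width: 0.0643
```

```bash
python3 - <<'E'
from h import *
plan([.562,.139,.322],8.8);print(ctrl.get_state()["width"])
shot("wrist","w8");shot("top","t8")
E
```

```text
t 7.95 shift [ 0.4  1.7 -6.2] rot [0.0052 0.0002 0.0005] yaw y 9.1
0.06434537500150601
```

View pics/w8.png

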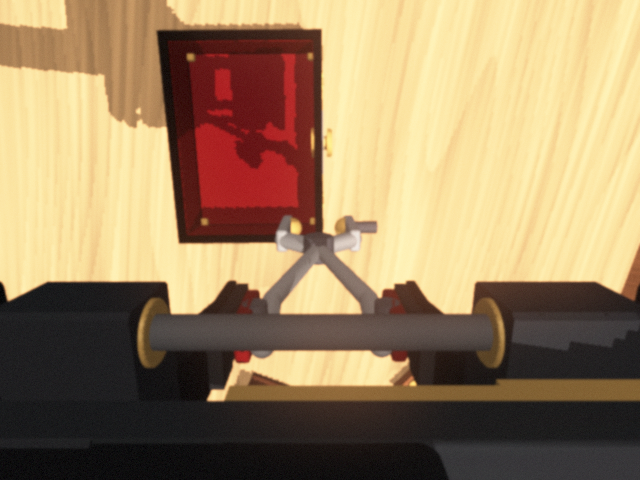

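```bash
python3 - <<'E'
from h import *
zoom("w8",265,110,395,255,4,"w8z");zoom("w8",150,20,350,250,2.5,"w8c")
E
```

```text
(no output)
```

View pics/w8z.png

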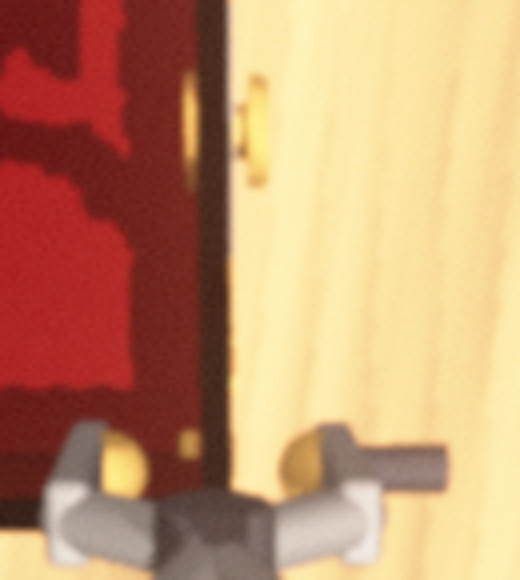

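View pics/w8c.png

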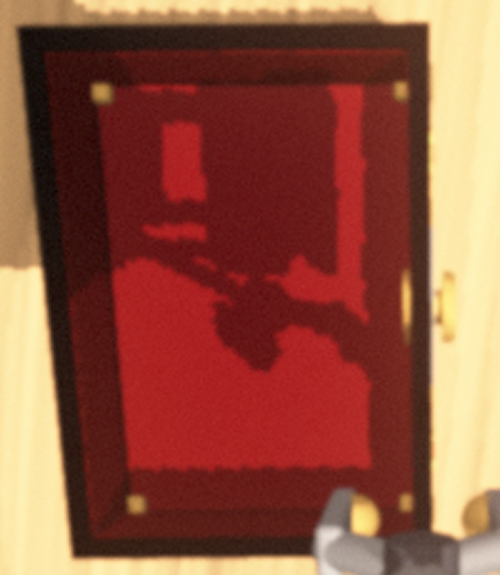

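```bash
cat >> h.py <<'E'
r0=np.array([[-3.62127826e-04, -2.54904811e-01,  9.66966083e-01,-1.39928980e-01],[ 9.99999617e-01, -8.63293580e-04,  1.46923458e-04,1.21333829e-04],[ 7.97324115e-04,  9.66965766e-01,  2.54905026e-01,-6.95261922e-02]])
def tool(px,tx):
    "pixel -> tool coords (mm) on plane tool x = tx (m)"
    d=r0[:,:3]@np.array([(px[0]-320.728)/390.953,(px[1]-245.742)/390.953,1]);o=r0[:,3]
    return (o+d*(tx-o[0])/d[0])*1000
E
python3 - <<'E'
from h import *
Z=lambda x,y:(265+x/4-.4,110+y/4-.4)
for n,p,t in [("dieL",(148,467),.166),("dieR",(280,467),.166),("face",(270,131),.268),("sock",(183,131),.268),("face_hi",(270,75),.2704),("face_lo",(270,187),.2704),("wall out a",(229,10),.2524),("wall out b",(229,400),.2524),("wall in a",(198,10),.2524),("wall in b",(203,400),.2524)]:
    print(n,tool(Z(*p),t).round(1))
C=lambda x,y:(150+x/2.5-.3,20+y/2.5-.3)
for n,p in [("c TR",(428,25)),("TL",(20,28)),("BL",(74,555)),("BR",(430,555))]: print(n,tool(C(*p),.2524).round(1))
c=load("w8")
print("world face",onz(c,Z(270,131),.054).round(4))
E
```

```text
dieL [166.  -15.1  -4.9]
dieR [166.   11.3  -4.9]
face [268.   11.7 -69.8]
sock [268.  -10.2 -69.9]
face_hi [270.4  11.7 -83.5]
face_lo [270.4  11.9 -56. ]
wall out a [252.4   1.4 -97.7]
wall out b [252.4   1.3  -4. ]
wall in a [252.4  -6.  -97.7]
wall in b [252.4  -5.2  -4. ]
c TR [ 252.4    0.5 -168.5]
TL [ 252.4 -147.4 -167.6]
BL [ 252.4 -146.2   29.4]
BR [252.4   1.2  29.6]
world face [0.5615 0.2031 0.054 ]
```

The dies are at tool y -15.1 and +11.3 mm (gap 26.4 mm, so the +y screw is near its 14 mm end). The stud stack runs from y -10.2 to +11.7 at z -70. The plan is ty about +2.6 and tz about -65, then down to just above the rim.

Call:
play_rows:
  targets:
    - {"tx": 0,"ty": 0.5,"tz": -10,"ax": 0,"ay": 0,"az": 0,"fingers": 64}
    - {"tx": 0,"ty": 1,"tz": -25,"ax": 0,"ay": 0,"az": 0,"fingers": 64}
    - {"tx": 5,"ty": 2,"tz": -42,"ax": 0,"ay": 0,"az": 0,"fingers": 64}
    - {"tx": 15,"ty": 2.5,"tz": -57,"ax": 0,"ay": 0,"az": 0,"fingers": 64}
    - {"tx": 30,"ty": 2.5,"tz": -65,"ax": 0,"ay": 0,"az": 0,"fingers": 64}
    - {"tx": 42,"ty": 2.5,"tz": -65,"ax": 0,"ay": 0,"az": 0,"fingers": 64}
    - {"tx": 52,"ty": 2.5,"tz": -65,"ax": 0,"ay": 0,"az": 0,"fingers": 64}
    - {"tx": 55,"ty": 2.5,"tz": -65,"ax": 0,"ay": 0,"az": 0,"fingers": 64}

```text
time_s: 8.72
position: [0.5526, 0.1974, 0.265]
tcp_rot: [0.458, 0.539, -0.46, 0.537]
force: [0.0, 0.1, -3.9]
width: 0.0639
```

Call:
play_rows:
  targets:
    - {"tx": 0,"ty": 0,"tz": 0,"ax": 0,"ay": 0,"az": 0,"fingers": 64}
    - {"tx": 0,"ty": 0,"tz": 0,"ax": 0,"ay": 0,"az": 0,"fingers": 64}
    - {"tx": 0,"ty": 0,"tz": 0,"ax": 0,"ay": 0,"az": 0,"fingers": 64}

```text
time_s: 8.97
position: [0.5542, 0.1975, 0.2686]
tcp_rot: [0.459, 0.538, -0.458, 0.538]
force: [-0.4, 0.3, -2.3]
width: 0.0641
```

```bash
python3 - <<'E'
from h import *
plan([.562,.139,.322],8.8);print(ctrl.get_state()["width"],ctrl.get_state()["position"])
shot("wrist","w9");shot("side","s9");shot("top","t9")
zoom("w9",255,120,385,265,4,"w9z")
zoom("s9",270,170,400,360,3,"s9z")
E
```

```text
t 8.97 shift [-53.4  -1.4  59. ] rot [ 0.0046 -0.     -0.0016] yaw y 9.06
0.06413762054442378 [0.55421472 0.19753187 0.26856811]
```

View pics/w9z.png

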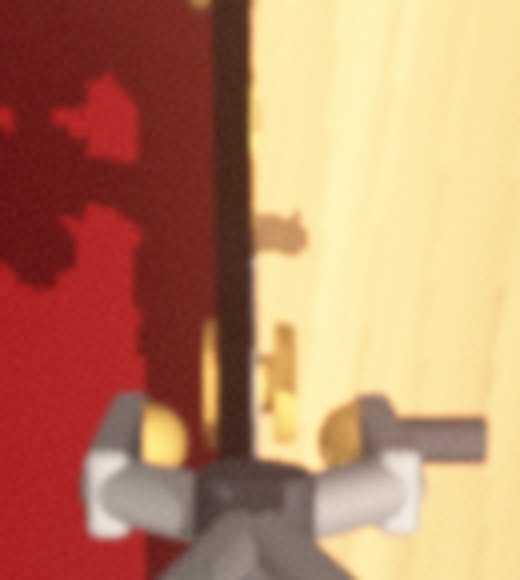

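View pics/s9z.png

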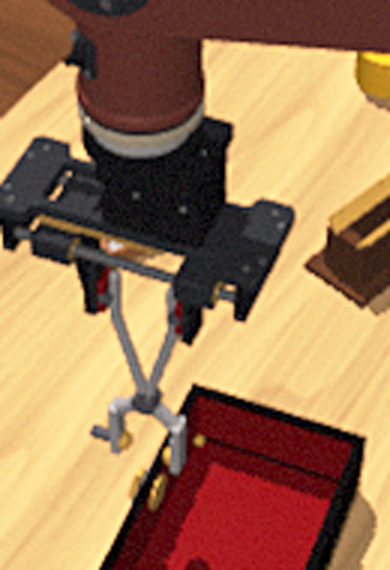

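```bash
python3 - <<'E'
from h import *
Z=lambda x,y:(255+x/4-.4,120+y/4-.4)
for n,p,t in [("dieL",(188,435),.166),("dieR",(320,435),.166),("face",(297,382),.2166),("face up",(297,322),.2166),("face lo",(297,442),.2166),("sock",(202,382),.2166),("wall o",(250,200),.1986),("wall i",(219,200),.1986),("wall o",(250,20),.1986),("wall i",(216,20),.1986)]:
    print(n,tool(Z(*p),t).round(1))
E
```

```text
dieL [166.  -15.1  -3.3]
dieR [166.   11.3  -3.3]
face [216.6   7.7  -4.8]
face up [216.6   7.6 -18.7]
face lo [216.6   7.8   9.4]
sock [216.6 -14.2  -4.8]
wall o [198.6  -2.9 -47.4]
wall i [198.6  -9.5 -47.4]
wall o [198.6  -2.7 -84. ]
wall i [198.6  -9.8 -84. ]
```

Call:
play_rows:
  targets:
    - {"tx": 0,"ty": -0.7,"tz": -1,"ax": 0,"ay": 0,"az": 0,"fingers": 64}
    - {"tx": 4,"ty": -1.5,"tz": -1.5,"ax": 0,"ay": 0,"az": 0,"fingers": 64}
    - {"tx": 10,"ty": -1.5,"tz": -1.5,"ax": 0,"ay": 0,"az": 0,"fingers": 64}
    - {"tx": 16,"ty": -1.5,"tz": -1.5,"ax": 0,"ay": 0,"az": 0,"fingers": 64}
    - {"tx": 22,"ty": -1.5,"tz": -1.5,"ax": 0,"ay": 0,"az": 0,"fingers": 64}
    - {"tx": 22,"ty": -1.5,"tz": -1.5,"ax": 0,"ay": 0,"az": 0,"fingers": 64}
    - {"tx": 22,"ty": -1.5,"tz": -1.5,"ax": 0,"ay": 0,"az": 0,"fingers": 64}
    - {"tx": 22,"ty": -1.5,"tz": -1.5,"ax": 0,"ay": 0,"az": 0,"fingers": 64}

```text
time_s: 9.78
position: [0.5519, 0.1992, 0.2455]
tcp_rot: [0.459, 0.538, -0.459, 0.538]
force: [0.8, 0.2, -2.3]
width: 0.0637
```

```bash
python3 - <<'E'
from h import *
plan([.562,.139,.322],8.8);print(ctrl.get_state()["width"],ctrl.get_state()["position"])
shot("wrist","w10");shot("side","s10")
zoom("w10",255,120,385,265,4,"w10z")
zoom("s10",270,170,400,360,3,"s10z")
E
```

```text
t 9.78 shift [-76.5   0.4  61. ] rot [0.0054 0.     0.0001] yaw y 9.11
0.06365037927992938 [0.5518841  0.19918014 0.2454726 ]
```

View pics/w10z.png

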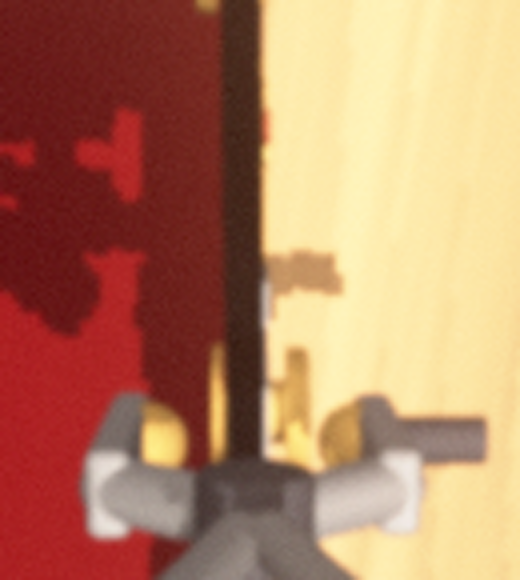

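View pics/s10z.png

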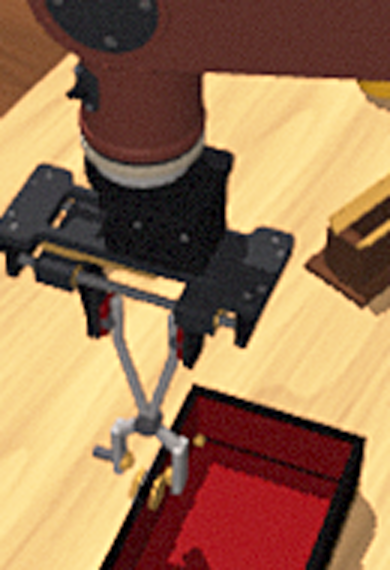

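```bash
python3 - <<'E'
from h import *
Z=lambda x,y:(255+x/4-.4,120+y/4-.4)
for n,p,t in [("dieL",(188,435),.166),("dieR",(320,435),.166),("face",(307,400),.19),("face up",(307,347),.1935),("sock up",(210,345),.1935),("sock",(210,400),.19),("wall o",(261,350),.1755),("wall i",(227,350),.1755),("wall o",(260,20),.1755),("wall i",(223,20),.1755)]:
    print(n,tool(Z(*p),t).round(1))
E
```

```text
dieL [166.  -15.1  -3.3]
dieR [166.   11.3  -3.3]
face [190.    9.3  -5.7]
face up [193.5   9.3 -16.6]
sock up [193.5 -11.5 -17.1]
sock [190.  -11.5  -5.7]
wall o [175.5  -0.5 -18.9]
wall i [175.5  -7.4 -18.9]
wall o [175.5  -0.6 -83. ]
wall i [175.5  -7.8 -83. ]
```

The clearances are balanced to within about 1 mm (dies mid -1.9, stack mid -1.2). I'll lower to stud height.

Call:
play_rows:
  targets:
    - {"tx": 2,"ty": 0.7,"tz": 0,"ax": 0,"ay": 0,"az": 0,"fingers": 64}
    - {"tx": 6,"ty": 0.7,"tz": 0,"ax": 0,"ay": 0,"az": 0,"fingers": 64}
    - {"tx": 10,"ty": 0.7,"tz": 0,"ax": 0,"ay": 0,"az": 0,"fingers": 64}
    - {"tx": 14,"ty": 0.7,"tz": 0,"ax": 0,"ay": 0,"az": 0,"fingers": 64}
    - {"tx": 14,"ty": 0.7,"tz": 0,"ax": 0,"ay": 0,"az": 0,"fingers": 64}
    - {"tx": 14,"ty": 0.7,"tz": 0,"ax": 0,"ay": 0,"az": 0,"fingers": 64}

```text
time_s: 10.38
position: [0.5522, 0.1992, 0.2309]
tcp_rot: [0.458, 0.538, -0.459, 0.538]
force: [-0.3, -0.2, -2.1]
width: 0.064
```

Call:
play_rows:
  targets:
    - {"tx": 2,"ty": 0,"tz": 0,"ax": 0,"ay": 0,"az": 0,"fingers": 64}
    - {"tx": 5,"ty": 0,"tz": 0,"ax": 0,"ay": 0,"az": 0,"fingers": 64}
    - {"tx": 9,"ty": 0,"tz": 0,"ax": 0,"ay": 0,"az": 0,"fingers": 64}
    - {"tx": 13,"ty": 0,"tz": 0,"ax": 0,"ay": 0,"az": 0,"fingers": 64}
    - {"tx": 13,"ty": 0,"tz": 0,"ax": 0,"ay": 0,"az": 0,"fingers": 64}
    - {"tx": 13,"ty": 0,"tz": 0,"ax": 0,"ay": 0,"az": 0,"fingers": 64}
    - {"tx": 13,"ty": 0,"tz": 0,"ax": 0,"ay": 0,"az": 0,"fingers": 64}

```text
time_s: 10.97
position: [0.5525, 0.1993, 0.2185]
tcp_rot: [0.459, 0.538, -0.459, 0.538]
force: [-0.0, -0.2, -3.2]
width: 0.0639
```

```bash
python3 - <<'E'
from h import *
plan([.562,.139,.322],8.8);s=ctrl.get_state();print(s["width"],s["position"],s["force"],s["ft_torque"])
shot("wrist","w11");shot("side","s11")
zoom("w11",255,120,385,265,4,"w11z")
zoom("s11",270,170,400,360,3,"s11z")
E
```

```text
t 10.97 shift [-103.5   -0.2   61. ] rot [0.0054 0.     0.0001] yaw y 9.11
0.06389442739063037 [0.55254564 0.19927711 0.21851809] [-0.0453036  -0.23378017 -3.16793507] [-0.0577082  -0.14644607 -0.00025079]
```

View pics/w11z.png

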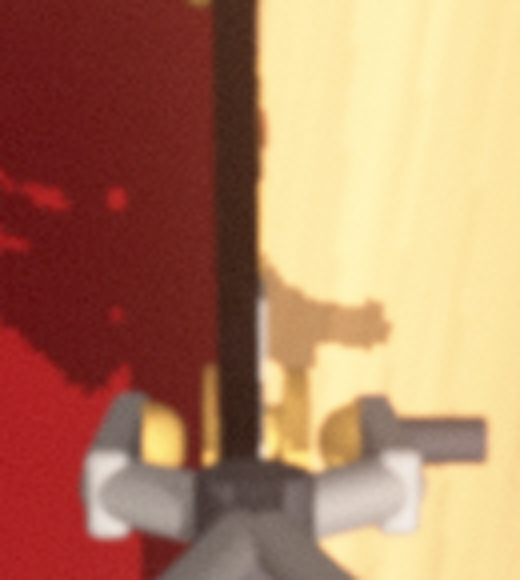

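View pics/s11z.png

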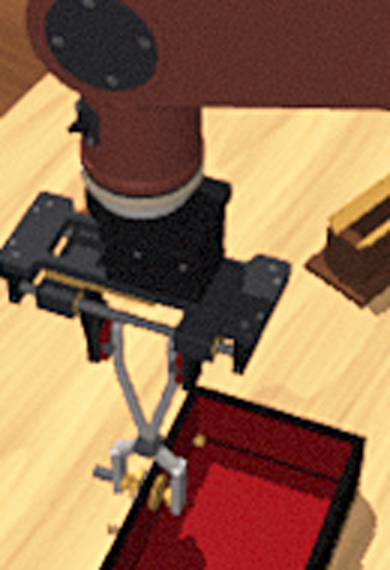

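At the same depth the clearances are about 2.0 mm at the cap and 3.5 mm at the socket. I'll centre by +0.7 mm and close slowly toward contact (expected near 54 mm).

Call:
play_rows:
  targets:
    - {"tx": 0,"ty": 0.7,"tz": 0,"ax": 0,"ay": 0,"az": 0,"fingers": 63}
    - {"tx": 0,"ty": 0.7,"tz": 0,"ax": 0,"ay": 0,"az": 0,"fingers": 62}
    - {"tx": 0,"ty": 0.7,"tz": 0,"ax": 0,"ay": 0,"az": 0,"fingers": 61}
    - {"tx": 0,"ty": 0.7,"tz": 0,"ax": 0,"ay": 0,"az": 0,"fingers": 60}
    - {"tx": 0,"ty": 0.7,"tz": 0,"ax": 0,"ay": 0,"az": 0,"fingers": 59}
    - {"tx": 0,"ty": 0.7,"tz": 0,"ax": 0,"ay": 0,"az": 0,"fingers": 58}
    - {"tx": 0,"ty": 0.7,"tz": 0,"ax": 0,"ay": 0,"az": 0,"fingers": 58}
    - {"tx": 0,"ty": 0.7,"tz": 0,"ax": 0,"ay": 0,"az": 0,"fingers": 58}
  force: 16

```text
time_s: 11.73
position: [0.5532, 0.1994, 0.2185]
tcp_rot: [0.459, 0.538, -0.459, 0.538]
force: [0.3, -0.5, -2.2]
width: 0.0581
```

```bash
cat > look.py <<'E'
import sys
from h import *
n=sys.argv[1]
s=ctrl.get_state();M=R.from_quat(s["tcp_rot"]).as_matrix()
print("t",s["time_s"],"w",s["width"],"pos",s["position"].round(4),"F tool",(M.T@s["force"]).round(2),"T tool",(M.T@s["ft_torque"]).round(3))
shot("wrist",n);zoom(n,265,170,375,260,6,n+"z")
E
python3 look.py w12
```

```text
t 11.7333 w 0.058090275123509415 pos [0.5532 0.1994 0.2185] F tool [2.22 0.22 0.56] T tool [-0.006  0.017  0.126]
```

View pics/w12z.png

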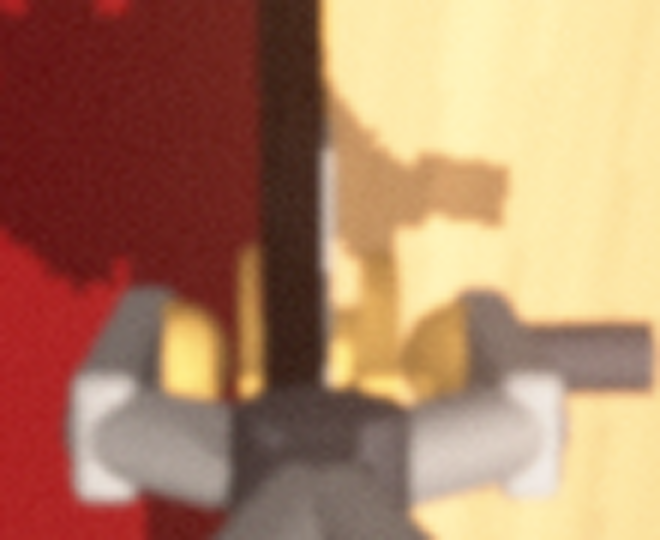

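Call:
play_rows:
  targets:
    - {"tx": 0,"ty": 0.4,"tz": 0,"ax": 0,"ay": 0,"az": 0,"fingers": 57.5}
    - {"tx": 0,"ty": 0.4,"tz": 0,"ax": 0,"ay": 0,"az": 0,"fingers": 57}
    - {"tx": 0,"ty": 0.4,"tz": 0,"ax": 0,"ay": 0,"az": 0,"fingers": 56.5}
    - {"tx": 0,"ty": 0.4,"tz": 0,"ax": 0,"ay": 0,"az": 0,"fingers": 56}
    - {"tx": 0,"ty": 0.4,"tz": 0,"ax": 0,"ay": 0,"az": 0,"fingers": 55.5}
    - {"tx": 0,"ty": 0.4,"tz": 0,"ax": 0,"ay": 0,"az": 0,"fingers": 55}
    - {"tx": 0,"ty": 0.4,"tz": 0,"ax": 0,"ay": 0,"az": 0,"fingers": 55}

```text
time_s: 12.37
position: [0.5537, 0.1995, 0.2186]
tcp_rot: [0.459, 0.538, -0.459, 0.538]
force: [0.7, 0.1, -2.6]
width: 0.0554
```

```bash
python3 look.py w13
```

```text
t 12.3667 w 0.055363617053199254 pos [0.5537 0.1995 0.2186] F tool [ 2.58  0.72 -0.01] T tool [-0.015 -0.013  0.144]
```

View pics/w13z.png

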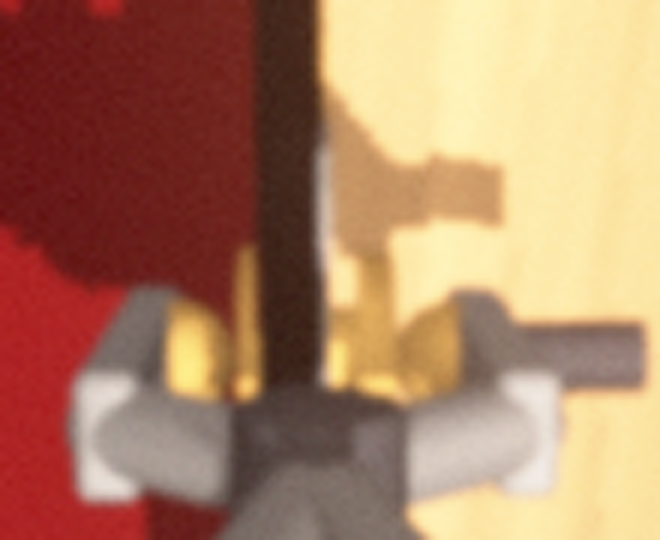

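Call:
play_rows:
  targets:
    - {"tx": 0,"ty": 0,"tz": 0,"ax": 0,"ay": 0,"az": 0,"fingers": 54.5}
    - {"tx": 0,"ty": 0,"tz": 0,"ax": 0,"ay": 0,"az": 0,"fingers": 54}
    - {"tx": 0,"ty": 0,"tz": 0,"ax": 0,"ay": 0,"az": 0,"fingers": 53.5}
    - {"tx": 0,"ty": 0,"tz": 0,"ax": 0,"ay": 0,"az": 0,"fingers": 53.5}
    - {"tx": 0,"ty": 0,"tz": 0,"ax": 0,"ay": 0,"az": 0,"fingers": 53.5}

```text
time_s: 12.83
position: [0.5538, 0.1995, 0.2187]
tcp_rot: [0.459, 0.538, -0.459, 0.538]
force: [0.2, -0.3, -1.9]
width: 0.0536
```

```bash
python3 look.py w14
```

```text
t 12.8333 w 0.0535913846459434 pos [0.5538 0.1995 0.2187] F tool [1.92 0.15 0.35] T tool [-0.073 -0.044  0.342]
```

Call:
play_rows:
  targets:
    - {"tx": 0,"ty": 0.2,"tz": 0,"ax": 0,"ay": 0,"az": 0,"fingers": 53.1}
    - {"tx": 0,"ty": 0.2,"tz": 0,"ax": 0,"ay": 0,"az": 0,"fingers": 52.7}
    - {"tx": 0,"ty": 0.2,"tz": 0,"ax": 0,"ay": 0,"az": 0,"fingers": 52.5}
    - {"tx": 0,"ty": 0.2,"tz": 0,"ax": 0,"ay": 0,"az": 0,"fingers": 52.5}
    - {"tx": 0,"ty": 0.2,"tz": 0,"ax": 0,"ay": 0,"az": 0,"fingers": 52.5}

```text
time_s: 13.3
position: [0.554, 0.1995, 0.2188]
tcp_rot: [0.459, 0.538, -0.459, 0.538]
force: [-0.3, -0.1, 0.3]
width: 0.0526
```

```bash
python3 look.py w15
```

```text
t 13.3 w 0.05258156840006883 pos [0.554  0.1995 0.2188] F tool [-0.31 -0.33  0.04] T tool [-0.04  -0.046  0.311]
```

View pics/w15z.png

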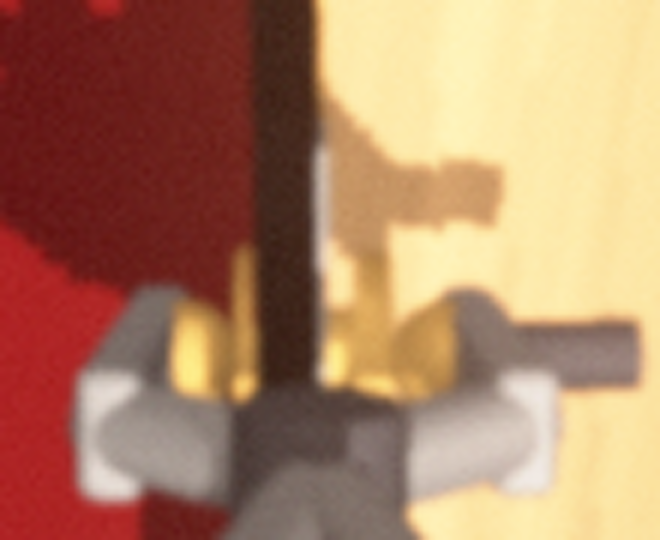

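Call:
play_rows:
  targets:
    - {"tx": 0,"ty": 0.2,"tz": 0,"ax": 0,"ay": 0,"az": 0,"fingers": 52.2}
    - {"tx": 0,"ty": 0.2,"tz": 0,"ax": 0,"ay": 0,"az": 0,"fingers": 51.9}
    - {"tx": 0,"ty": 0.2,"tz": 0,"ax": 0,"ay": 0,"az": 0,"fingers": 51.6}
    - {"tx": 0,"ty": 0.2,"tz": 0,"ax": 0,"ay": 0,"az": 0,"fingers": 51.6}
    - {"tx": 0,"ty": 0.2,"tz": 0,"ax": 0,"ay": 0,"az": 0,"fingers": 51.6}

```text
time_s: 13.77
position: [0.5542, 0.1996, 0.2188]
tcp_rot: [0.459, 0.538, -0.459, 0.538]
force: [-0.3, -0.1, 0.8]
width: 0.052
```

```bash
python3 look.py w16
```

```text
t 13.7667 w 0.051976961705803286 pos [0.5542 0.1996 0.2188] F tool [-0.81 -0.29  0.01] T tool [-0.026 -0.1    0.263]
```

Call:
play_rows:
  targets:
    - {"tx": 0,"ty": 0,"tz": 0,"ax": 0,"ay": 0,"az": 0,"fingers": 51.3}
    - {"tx": 0,"ty": 0,"tz": 0,"ax": 0,"ay": 0,"az": 0,"fingers": 51}
    - {"tx": 0,"ty": 0,"tz": 0,"ax": 0,"ay": 0,"az": 0,"fingers": 50.7}
    - {"tx": 0,"ty": 0,"tz": 0,"ax": 0,"ay": 0,"az": 0,"fingers": 50.7}
    - {"tx": 0,"ty": 0,"tz": 0,"ax": 0,"ay": 0,"az": 0,"fingers": 50.7}

```text
time_s: 14.23
position: [0.5542, 0.1996, 0.2189]
tcp_rot: [0.459, 0.538, -0.459, 0.538]
force: [-0.1, 0.2, 2.1]
width: 0.0511
```

```bash
python3 look.py w17
```

```text
t 14.2333 w 0.05111094928787192 pos [0.5542 0.1996 0.2189] F tool [-2.15 -0.09 -0.25] T tool [ 0.024 -0.029  0.098]
```

View pics/w17z.png

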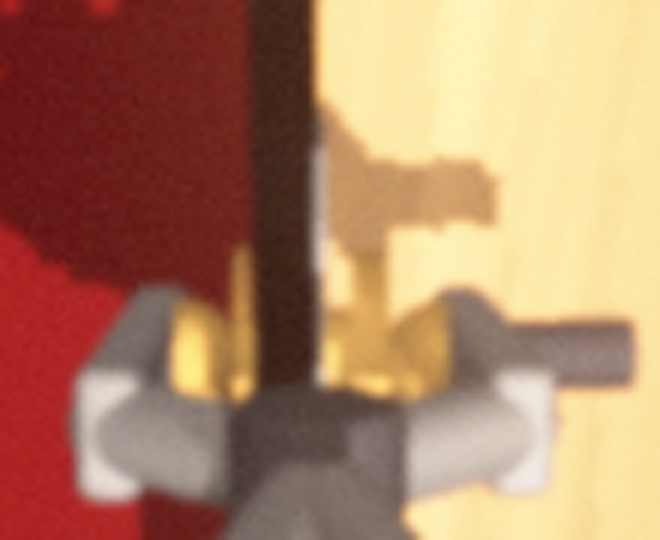

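Call:
play_rows:
  targets:
    - {"tx": 0,"ty": 0,"tz": 0,"ax": 0,"ay": 0,"az": 0,"fingers": 50.3}
    - {"tx": 0,"ty": 0,"tz": 0,"ax": 0,"ay": 0,"az": 0,"fingers": 50}
    - {"tx": 0,"ty": 0,"tz": 0,"ax": 0,"ay": 0,"az": 0,"fingers": 49.7}
    - {"tx": 0,"ty": 0,"tz": 0,"ax": 0,"ay": 0,"az": 0,"fingers": 49.7}
    - {"tx": 0,"ty": 0,"tz": 0,"ax": 0,"ay": 0,"az": 0,"fingers": 49.7}

```text
time_s: 14.7
position: [0.5538, 0.1995, 0.2181]
tcp_rot: [0.458, 0.538, -0.459, 0.538]
force: [0.5, -0.2, 0.7]
width: 0.0502
```

```bash
python3 look.py w18
```

```text
t 14.7 w 0.05015776189444529 pos [0.5538 0.1995 0.2181] F tool [-0.66  0.47  0.28] T tool [0.028 0.008 0.202]
```

View pics/w18z.png

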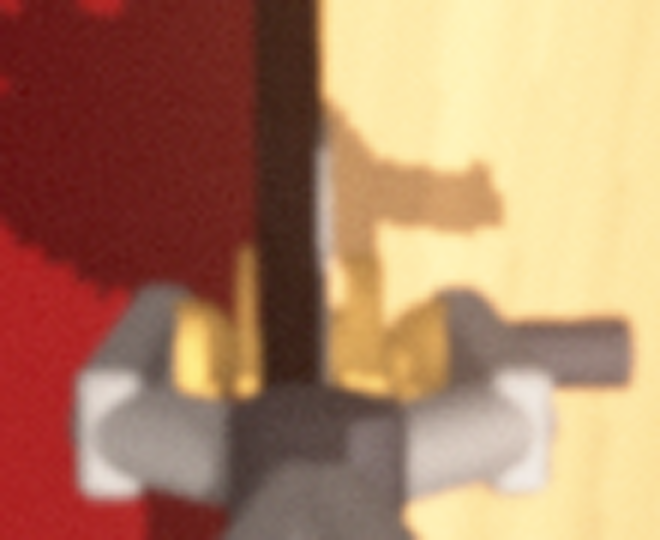

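The cap has moved in about 1.7 mm relative to the wall. I'll continue in small steps.

Call:
play_rows:
  targets:
    - {"tx": 0,"ty": 0,"tz": 0,"ax": 0,"ay": 0,"az": 0,"fingers": 49.4}
    - {"tx": 0,"ty": 0,"tz": 0,"ax": 0,"ay": 0,"az": 0,"fingers": 49.1}
    - {"tx": 0,"ty": 0,"tz": 0,"ax": 0,"ay": 0,"az": 0,"fingers": 49.1}
    - {"tx": 0,"ty": 0,"tz": 0,"ax": 0,"ay": 0,"az": 0,"fingers": 49.1}

```text
time_s: 15.08
position: [0.5534, 0.1994, 0.2176]
tcp_rot: [0.458, 0.539, -0.459, 0.538]
force: [0.5, 0.1, -1.8]
width: 0.0489
```

```bash
python3 look.py w19
```

```text
t 15.0833 w 0.04889532539861718 pos [0.5534 0.1994 0.2176] F tool [ 1.84  0.49 -0.06] T tool [ 0.056 -0.041  0.097]
```

View pics/w19z.png

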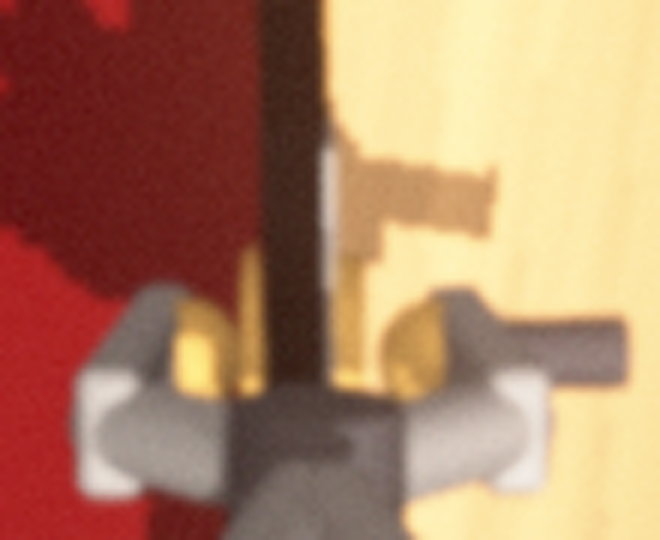

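It clicked: the cap face jumped to 362 (about 5 mm from the wall) and is clear of the die at 383. I'll open to carry width and lift.

Call:
play_rows:
  targets:
    - {"tx": 0,"ty": 0,"tz": 0,"ax": 0,"ay": 0,"az": 0,"fingers": 52}
    - {"tx": 0,"ty": 0,"tz": 0,"ax": 0,"ay": 0,"az": 0,"fingers": 55}
    - {"tx": 0,"ty": 0,"tz": 0,"ax": 0,"ay": 0,"az": 0,"fingers": 58}
    - {"tx": 0,"ty": 0,"tz": 0,"ax": 0,"ay": 0,"az": 0,"fingers": 61}
    - {"tx": 0,"ty": 0,"tz": 0,"ax": 0,"ay": 0,"az": 0,"fingers": 63.5}
    - {"tx": 0,"ty": 0,"tz": 0,"ax": 0,"ay": 0,"az": 0,"fingers": 63.5}
    - {"tx": 0,"ty": 0,"tz": 0,"ax": 0,"ay": 0,"az": 0,"fingers": 63.5}

```text
time_s: 15.72
position: [0.554, 0.1995, 0.2186]
tcp_rot: [0.459, 0.538, -0.459, 0.538]
force: [0.5, -0.8, -2.2]
width: 0.0631
```

```bash
python3 look.py w20
```

```text
t 15.7167 w 0.06308406752593915 pos [0.554  0.1995 0.2186] F tool [2.23 0.33 0.82] T tool [-0.028 -0.083  0.072]
```

View pics/w20z.png

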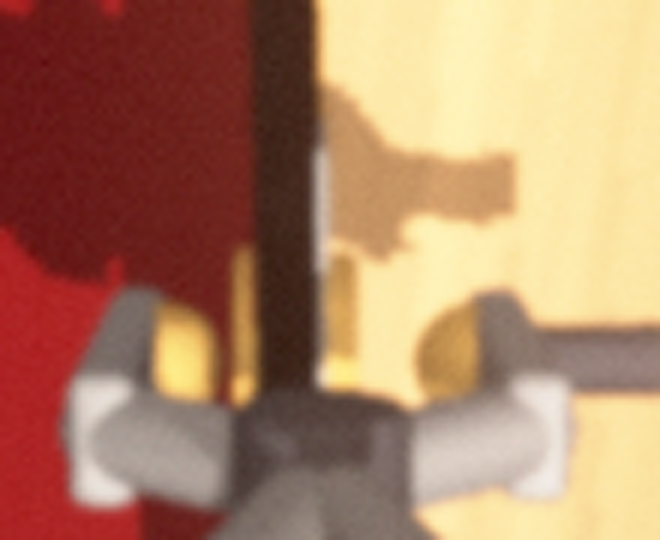

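Call:
play_rows:
  targets:
    - {"tx": -2,"ty": -1,"tz": 0,"ax": 0,"ay": 0,"az": 0,"fingers": 63.5}
    - {"tx": -10,"ty": -1.5,"tz": 0,"ax": 0,"ay": 0,"az": 0,"fingers": 63.5}
    - {"tx": -22,"ty": -1.5,"tz": 0,"ax": 0,"ay": 0,"az": 0,"fingers": 63.5}
    - {"tx": -38,"ty": -1.5,"tz": 0,"ax": 0,"ay": 0,"az": 0,"fingers": 63.5}
    - {"tx": -55,"ty": -1.5,"tz": 0,"ax": 0,"ay": 0,"az": 0,"fingers": 63.5}
    - {"tx": -72,"ty": -1.5,"tz": 0,"ax": 0,"ay": 0,"az": 0,"fingers": 63.5}
    - {"tx": -90,"ty": -1.5,"tz": 0,"ax": 0,"ay": 0,"az": 0,"fingers": 63.5}
    - {"tx": -100,"ty": -1.5,"tz": 0,"ax": 0,"ay": 0,"az": 0,"fingers": 63.5}

```text
time_s: 16.43
position: [0.5535, 0.1995, 0.3227]
tcp_rot: [0.46, 0.537, -0.457, 0.539]
force: [1.6, 1.0, -2.5]
width: 0.0637
```

```bash
python3 - <<'E'
from h import *
s=ctrl.get_state();print(s["width"],s["position"],s["force"])
plan([.527,-.180,.320],75.0)
shot("wrist","w21");shot("side","s21")
E
```

```text
0.06372280574517433 [0.55348586 0.1995167  0.32270108] [ 1.57954507  0.9808678  -2.47259781]
t 16.43 shift [  2.2 -86.3 370.5] rot [-1.15    0.0025 -0.0044] yaw y 9.11
```

View pics/w21.png

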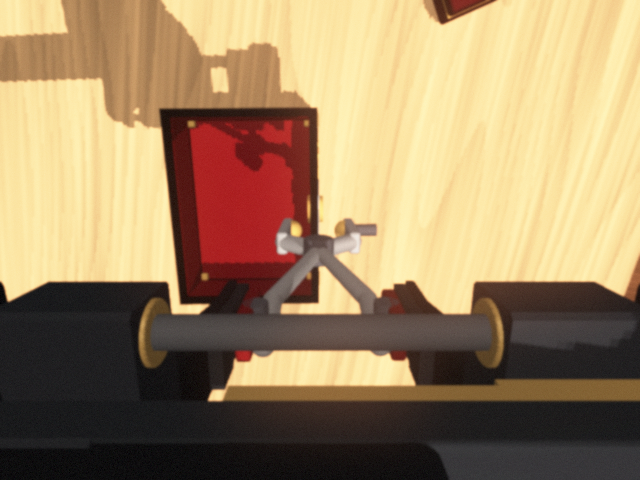

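View pics/s21.png

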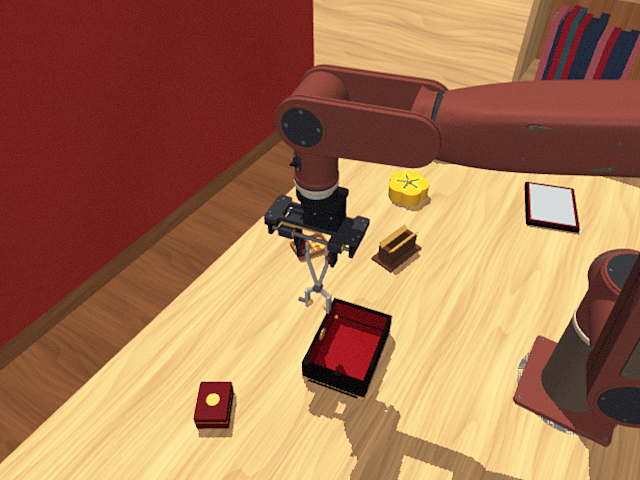

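Call:
play_rows:
  targets:
    - {"tx": 0,"ty": -1,"tz": 6,"ax": -0.02,"ay": 0,"az": 0,"fingers": 63.5}
    - {"tx": 0,"ty": -5,"tz": 22,"ax": -0.07,"ay": 0,"az": 0,"fingers": 63.5}
    - {"tx": 0,"ty": -11,"tz": 45,"ax": -0.14,"ay": 0,"az": 0,"fingers": 63.5}
    - {"tx": 0,"ty": -17,"tz": 72,"ax": -0.22,"ay": 0,"az": 0,"fingers": 63.5}
    - {"tx": 0,"ty": -23,"tz": 100,"ax": -0.31,"ay": 0,"az": 0,"fingers": 63.5}
    - {"tx": 0,"ty": -30,"tz": 129,"ax": -0.4,"ay": 0,"az": 0,"fingers": 63.5}
    - {"tx": 0,"ty": -37,"tz": 158,"ax": -0.49,"ay": 0,"az": 0,"fingers": 63.5}
    - {"tx": 0,"ty": -44,"tz": 187,"ax": -0.58,"ay": 0,"az": 0,"fingers": 63.5}

```text
time_s: 17.2
position: [0.5379, 0.0065, 0.3174]
tcp_rot: [0.284, 0.648, -0.284, 0.647]
force: [0.2, -0.4, -1.9]
width: 0.0637
```

```bash
python3 - <<'E'
from h import *
s=ctrl.get_state();print(s["width"],s["position"],s["force"])
plan([.527,-.180,.320],75.0)
E
```

```text
0.0636658433134185 [0.53791302 0.00648159 0.31742573] [ 0.2438156  -0.4293485  -1.94274647]
t 17.2 shift [  -2.6 -134.3  129.9] rot [-0.5653 -0.0014  0.0006] yaw y 42.61
```

Call:
play_rows:
  targets:
    - {"tx": -2,"ty": -22,"tz": 21,"ax": -0.09,"ay": 0,"az": 0,"fingers": 63.5}
    - {"tx": -2,"ty": -44,"tz": 42,"ax": -0.18,"ay": 0,"az": 0,"fingers": 63.5}
    - {"tx": -2,"ty": -66,"tz": 64,"ax": -0.27,"ay": 0,"az": 0,"fingers": 63.5}
    - {"tx": -2,"ty": -88,"tz": 85,"ax": -0.36,"ay": 0,"az": 0,"fingers": 63.5}
    - {"tx": -2,"ty": -108,"tz": 104,"ax": -0.45,"ay": 0,"az": 0,"fingers": 63.5}
    - {"tx": -2,"ty": -124,"tz": 120,"ax": -0.52,"ay": 0,"az": 0,"fingers": 63.5}
    - {"tx": -2,"ty": -133,"tz": 128,"ax": -0.565,"ay": 0,"az": 0,"fingers": 63.5}
    - {"tx": -2,"ty": -133,"tz": 128,"ax": -0.565,"ay": 0,"az": 0,"fingers": 63.5}

```text
time_s: 17.87
position: [0.5257, -0.1791, 0.3192]
tcp_rot: [0.094, 0.701, -0.095, 0.7]
force: [0.2, 0.9, -2.4]
width: 0.0633
```

Call:
play_rows:
  targets:
    - {"tx": 0,"ty": 0,"tz": 0,"ax": 0,"ay": 0,"az": 0,"fingers": 63.5}
    - {"tx": 0,"ty": 0,"tz": 0,"ax": 0,"ay": 0,"az": 0,"fingers": 63.5}
    - {"tx": 0,"ty": 0,"tz": 0,"ax": 0,"ay": 0,"az": 0,"fingers": 63.5}
    - {"tx": 0,"ty": 0,"tz": 0,"ax": 0,"ay": 0,"az": 0,"fingers": 63.5}

```text
time_s: 18.2
position: [0.5267, -0.1755, 0.3205]
tcp_rot: [0.094, 0.701, -0.094, 0.701]
force: [0.6, -0.1, -2.5]
width: 0.0637
```

```bash
python3 - <<'E'
from h import *
s=ctrl.get_state();print(s["width"],s["position"],s["force"])
plan([.527,-.180,.260],75.0)
shot("wrist","w22");shot("side","s22");shot("top","t22")
zoom("w22",260,150,390,260,5,"w22z")
E
```

```text
0.06371329790852497 [ 0.52674788 -0.17545644  0.32045314] [ 0.63705098 -0.11343959 -2.54930317]
t 18.2 shift [60.5 -4.3  1.4] rot [-0.0041 -0.0002 -0.0003] yaw y 74.77
```

View pics/w22z.png

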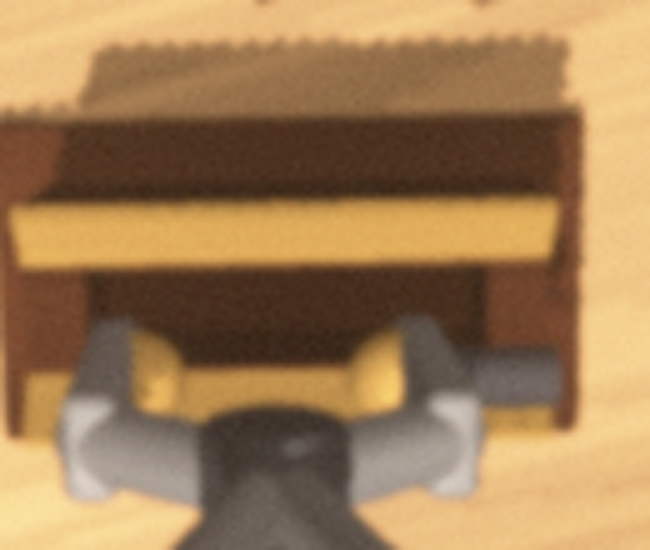

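Call:
play_rows:
  targets:
    - {"tx": 2,"ty": -2,"tz": 0.5,"ax": -0.004,"ay": 0,"az": 0,"fingers": 63.5}
    - {"tx": 14,"ty": -4.3,"tz": 1,"ax": -0.004,"ay": 0,"az": 0,"fingers": 63.5}
    - {"tx": 28,"ty": -4.3,"tz": 1,"ax": -0.004,"ay": 0,"az": 0,"fingers": 63.5}
    - {"tx": 42,"ty": -4.3,"tz": 1,"ax": -0.004,"ay": 0,"az": 0,"fingers": 63.5}
    - {"tx": 56,"ty": -4.3,"tz": 1,"ax": -0.004,"ay": 0,"az": 0,"fingers": 63.5}
    - {"tx": 60,"ty": -4.3,"tz": 1,"ax": -0.004,"ay": 0,"az": 0,"fingers": 63.5}
    - {"tx": 60,"ty": -4.3,"tz": 1,"ax": -0.004,"ay": 0,"az": 0,"fingers": 63.5}
    - {"tx": 60,"ty": -4.3,"tz": 1,"ax": -0.004,"ay": 0,"az": 0,"fingers": 63.5}

```text
time_s: 19.02
position: [0.5264, -0.181, 0.2603]
tcp_rot: [0.093, 0.701, -0.093, 0.701]
force: [0.8, -0.8, -2.7]
width: 0.0637
```

Call:
play_rows:
  targets:
    - {"tx": 0,"ty": 0,"tz": 0,"ax": 0,"ay": 0,"az": 0,"fingers": 63.5}
    - {"tx": 0,"ty": 0,"tz": 0,"ax": 0,"ay": 0,"az": 0,"fingers": 63.5}
    - {"tx": 0,"ty": 0,"tz": 0,"ax": 0,"ay": 0,"az": 0,"fingers": 63.5}
    - {"tx": 0,"ty": 0,"tz": 0,"ax": 0,"ay": 0,"az": 0,"fingers": 63.5}

```text
time_s: 19.35
position: [0.5267, -0.1811, 0.2613]
tcp_rot: [0.092, 0.701, -0.093, 0.701]
force: [0.1, 0.2, -2.6]
width: 0.0634
```

```bash
python3 - <<'E'
from h import *
s=ctrl.get_state();print(s["width"],s["position"],s["force"])
plan([.527,-.180,.190],75.0)
shot("wrist","w23");shot("side","s23")
zoom("w23",250,150,390,260,5,"w23z")
zoom("s23",340,120,480,290,3.5,"s23z")
E
```

```text
0.06338476801409698 [ 0.52674072 -0.18106975  0.26126573] [ 0.14898183  0.17759534 -2.57546079]
t 19.35 shift [71.3  1.1 -0.1] rot [-0.001   0.0012  0.0003] yaw y 74.94
```

View pics/w23z.png

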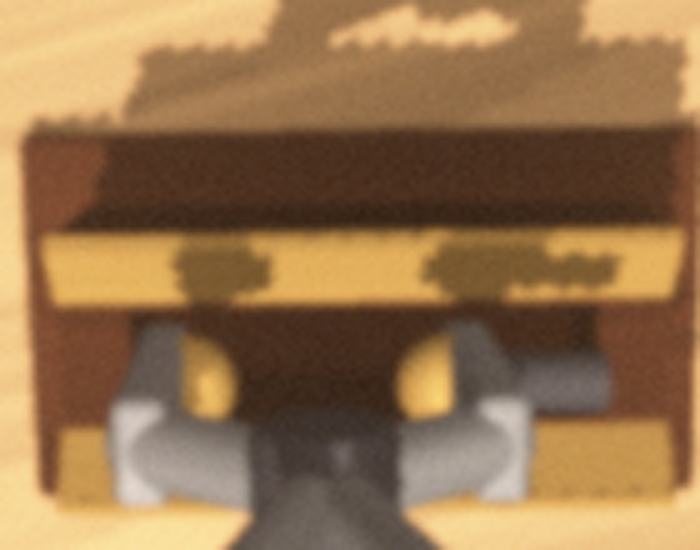

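View pics/s23z.png

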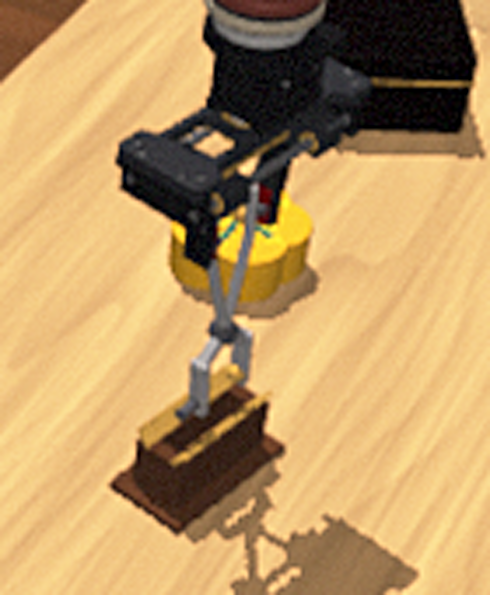

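```bash
python3 - <<'E'
from h import *
Z=lambda x,y:(250+x/5-.4,150+y/5-.4)
for n,p,t in [("dieL",(237,380),.166),("dieR",(398,380),.166),("jawLout",(125,400),.166),("screw end",(612,380),.166),("slotL",(135,315),.206),("slotR",(598,315),.206),("lip top L",(40,235),.199),("lipTR",(687,232),.199),("lipTop in L",(55,305),.206),("lip bot outer",(370,510),.199),("lip bot in",(600,425),.206),("lip top out",(370,235),.199),("lip top in",(370,305),.206)]:
    print(n,tool(Z(*p),t).round(1))
zoom("w21",260,190,390,300,5,"w21z")
E
```

```text
dieL [166.  -18.8  -5.5]
dieR [166.    6.9  -5.5]
jawLout [166.  -36.7  -2.3]
screw end [166.   41.1  -5.5]
slotL [206.  -39.3  -9. ]
slotR [206.   43.6  -9. ]
lip top L [199.  -54.6 -24.3]
lipTR [199.   57.7 -24.8]
lipTop in L [206.  -53.5 -10.9]
lip bot outer [199.    2.8  25.3]
lip bot in [206.   44.6  11.2]
lip top out [199.    2.7 -24.3]
lip top in [206.    2.8 -10.8]
```

View pics/w21z.png

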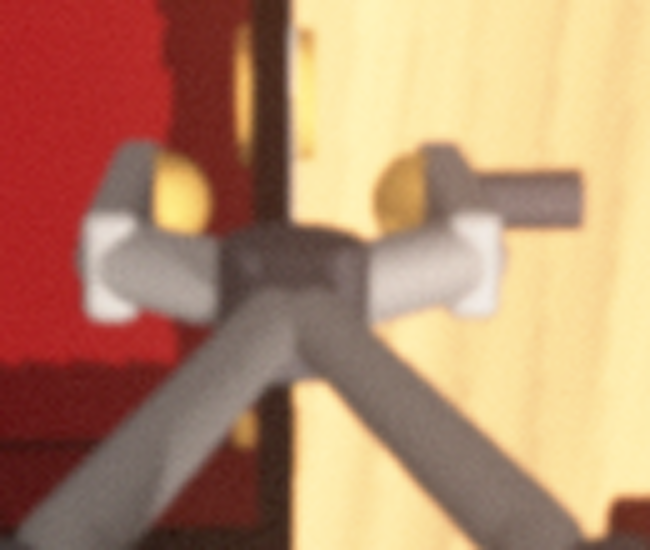

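View pics/w23.png

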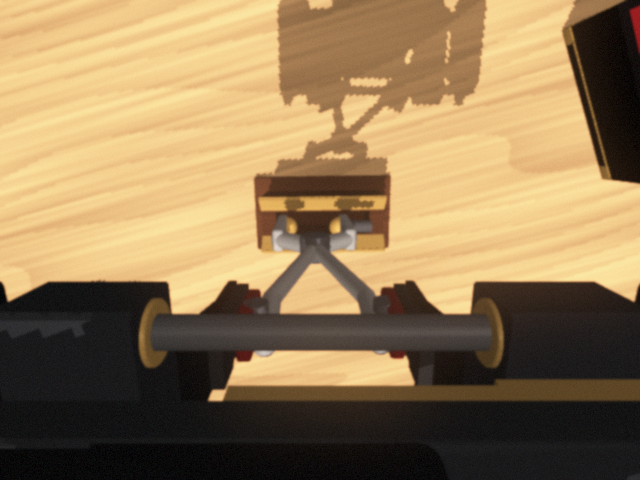

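```bash
python3 - <<'E'
from h import *
a,b=load("w2"),load("w3")
A=lambda x,y:(290+x/5-.4,140+y/5-.4)
B=lambda x,y:(230+x/5-.4,140+y/5-.4)
d=np.array([np.cos(np.radians(75.2)),np.sin(np.radians(75.2))]);o=np.array([.527,-.18])
f=lambda p:((p[:2]-o)@d*1000).round(1)
for n,c,F,L in [("w2",a,A,[("slotL",(192,300),.055),("slotR",(548,300),.055),("screwR",(527,290),.027),("knL",(238,320),.06),("knR",(510,320),.06),("lipL",(130,205),.06),("lipR",(617,205),.06)]),
 ("w3",b,B,[("slotL",(160,300),.055),("slotR",(520,300),.055),("screwR",(515,290),.027),("knL",(203,320),.06),("knR",(470,320),.06),("lipL",(91,205),.06),("lipR",(580,205),.06)])]:
    for m,p,z in L: print(n,m,f(onz(c,F(*p),z)))
# now
s=ctrl.get_state();c=load("w23");Z=lambda x,y:(250+x/5-.4,150+y/5-.4)
for m,p,z in [("slotL",(135,315),.055),("slotR",(598,315),.055),("screwR",(612,380),.095),("knL",(110,430),.13),("knR",(532,430),.13),("lipL",(40,235),.06),("lipR",(687,235),.06),("dieL",(237,380),.095),("dieR",(398,380),.095)]: print("now",m,f(onz(c,Z(*p),z)))
a=cv2.imread("pics/w5.png")[165:285,225:415];cv2.imwrite("pics/w5z.png",cv2.resize(a,None,fx=4,fy=4,interpolation=2))
E
```

```text
w2 slotL -41.1
w2 slotR 41.8
w2 screwR 42.1
w2 knL -30.6
w2 knR 32.2
w2 lipL -55.2
w2 lipR 55.6
w3 slotL -41.8
w3 slotR 42.2
w3 screwR 41.8
w3 knL -31.3
w3 knR 30.5
w3 lipL -55.9
w3 lipR 55.6
now slotL -40.9
now slotR 42.0
now screwR 39.6
now knL -36.3
now knR 23.8
now lipL -56.4
now lipR 56.6
now dieL -20.3
now dieR 5.4
```

View pics/w5z.png

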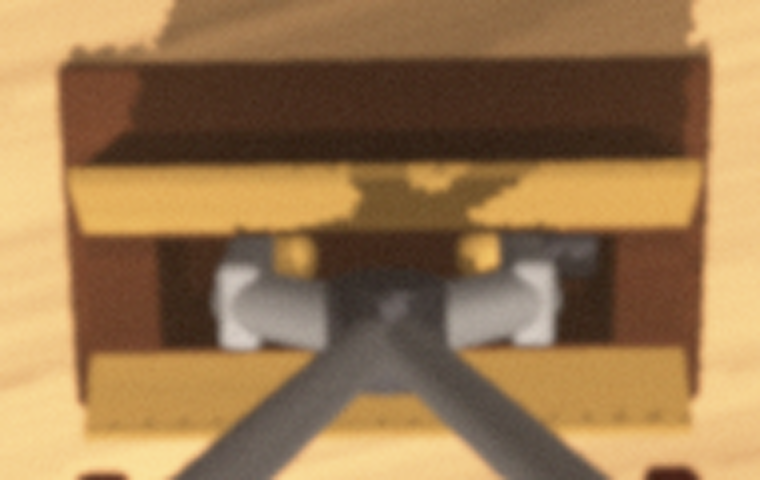

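```bash
python3 - <<'E'
from h import *
Z=lambda x,y:(225+x/4-.4,165+y/4-.4)
# w5: TCP z .1948
for n,p,t in [("die",(295,255),.170),("knuckle",(240,305),.13),("lip top out",(380,163),.1328),("lip top in",(380,235),.14),("lip bot in",(500,350),.14),("lip bot out",(240,435),.1328)]: print("w5",n,tool(Z(*p),t).round(1))
Z=lambda x,y:(250+x/5-.4,150+y/5-.4)
for n,p,t in [("die",(210,378),.166),("knuckle",(135,450),.13)]: print("w23",n,tool(Z(*p),t).round(1))
E
```

```text
w5 die [170.  -18.   -2.4]
w5 knuckle [130.  -25.5  -2. ]
w5 lip top out [132.8  -0.6 -27. ]
w5 lip top in [140.   -0.6 -12.6]
w5 lip bot in [140.   21.6   9.2]
w5 lip bot out [132.8 -26.4  23.3]
w23 die [166.  -23.1  -5.9]
w23 knuckle [130.  -31.2  -2.9]
```

The pliers have leaned slightly in the grip: about 0.04 rad about tool z and about 0.02 rad about y, compared with the upright view w5. I'll tilt the tool to stand them upright over the slot and recheck.

Call:
play_rows:
  targets:
    - {"tx": 0,"ty": -2,"tz": 0,"ax": 0,"ay": -0.005,"az": 0.01,"fingers": 63.5}
    - {"tx": 0,"ty": -4,"tz": 0,"ax": 0,"ay": -0.01,"az": 0.02,"fingers": 63.5}
    - {"tx": 2,"ty": -6,"tz": 0,"ax": 0,"ay": -0.015,"az": 0.03,"fingers": 63.5}
    - {"tx": 5,"ty": -7,"tz": 0,"ax": 0,"ay": -0.02,"az": 0.04,"fingers": 63.5}
    - {"tx": 5,"ty": -7,"tz": 0,"ax": 0,"ay": -0.02,"az": 0.04,"fingers": 63.5}
    - {"tx": 5,"ty": -7,"tz": 0,"ax": 0,"ay": -0.02,"az": 0.04,"fingers": 63.5}
    - {"tx": 5,"ty": -7,"tz": 0,"ax": 0,"ay": -0.02,"az": 0.04,"fingers": 63.5}
    - {"tx": 5,"ty": -7,"tz": 0,"ax": 0,"ay": -0.02,"az": 0.04,"fingers": 63.5}

```text
time_s: 20.12
position: [0.5247, -0.1876, 0.2556]
tcp_rot: [0.106, 0.692, -0.08, 0.71]
force: [-0.3, 0.1, -2.9]
width: 0.0636
```

```bash
python3 - <<'E'
from h import *
s=ctrl.get_state();print(s["time_s"],s["width"],s["position"],s["force"]);print(R.from_quat(s["tcp_rot"]).as_matrix().round(3))
shot("wrist","w24");shot("side","s24")
zoom("w24",250,150,390,260,5,"w24z")
zoom("s24",340,120,480,290,3.5,"s24z")
E
```

```text
20.1167 0.06364348325122973 [ 0.52466119 -0.18763959  0.25557056] [-0.29535462  0.06448945 -2.93812224]
[[ 0.03   0.259  0.965]
 [ 0.033  0.965 -0.26 ]
 [-0.999  0.04   0.02 ]]
```

View pics/w24z.png

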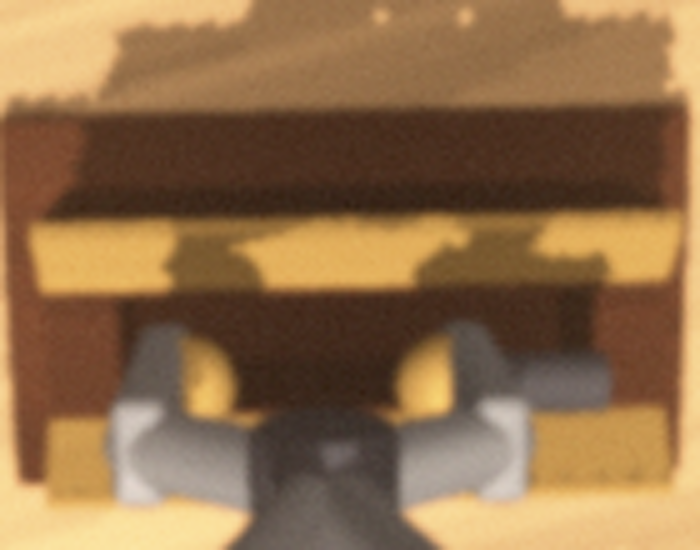

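View pics/s24z.png

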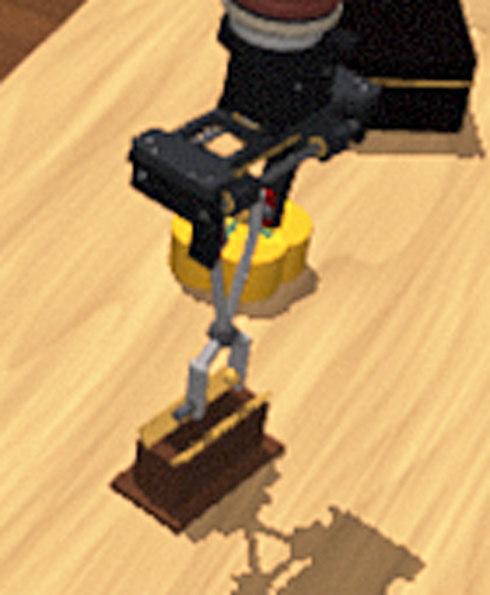

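```bash
python3 - <<'E'
from h import *
dy=np.array([np.cos(np.radians(75.2)),np.sin(np.radians(75.2))]);dx=np.array([dy[1],-dy[0]]);o=np.array([.527,-.18])
f=lambda p:(((p[:2]-o)@dy*1000).round(1),((p[:2]-o)@dx*1000).round(1))
c=load("w24");Z=lambda x,y:(250+x/5-.4,150+y/5-.4)
for m,p,z in [("slotL",(122,310),.055),("slotR",(595,310),.055),("screwR",(612,380),.0896),("knL",(108,440),.125),("knR",(532,440),.125),("lipL",(28,225),.062),("lipR",(685,212),.062),("dieL",(237,380),.09),("dieR",(398,380),.09),("kn",(135,450),.125),("lipto",(360,220),.062),("liptin",(360,293),.055),("lipbin",(600,408),.055),("lipbo",(600,490),.062)]: print(m,f(onz(c,Z(*p),z)))
c=load("w5");Z=lambda x,y:(225+x/4-.4,165+y/4-.4)
for m,p,z in [("kn5",(240,305),.065),("liptin",(380,235),.055),("lipbin",(500,350),.055),("dieL",(318,255),.025),("dieR",(458,255),.025)]: print(m,f(onz(c,Z(*p),z)))
E
```

```text
slotL (np.float64(-41.1), np.float64(-7.4))
slotR (np.float64(42.2), np.float64(-6.4))
screwR (np.float64(39.6), np.float64(-1.7))
knL (np.float64(-38.0), np.float64(-2.1))
knR (np.float64(22.3), np.float64(-1.2))
lipL (np.float64(-55.9), np.float64(-23.6))
lipR (np.float64(56.1), np.float64(-24.6))
dieL (np.float64(-20.5), np.float64(-2.6))
dieR (np.float64(5.2), np.float64(-2.2))
kn (np.float64(-34.3), np.float64(-0.6))
lipto (np.float64(0.4), np.float64(-23.8))
liptin (np.float64(0.6), np.float64(-10.0))
lipbin (np.float64(43.6), np.float64(11.4))
lipbo (np.float64(42.9), np.float64(24.7))
kn5 (np.float64(-25.8), np.float64(0.4))
liptin (np.float64(-0.9), np.float64(-10.2))
lipbin (np.float64(21.2), np.float64(11.7))
dieL (np.float64(-13.7), np.float64(0.0))
dieR (np.float64(14.7), np.float64(0.1))
```

Call:
play_rows:
  targets:
    - {"tx": 2,"ty": 0.6,"tz": 1.4,"ax": 0,"ay": 0,"az": 0,"fingers": 63.5}
    - {"tx": 6,"ty": 0.5,"tz": 1.4,"ax": 0,"ay": 0,"az": 0,"fingers": 63.5}
    - {"tx": 10,"ty": 0.3,"tz": 1.3,"ax": 0,"ay": 0,"az": 0,"fingers": 63.5}
    - {"tx": 14,"ty": 0.1,"tz": 1.2,"ax": 0,"ay": 0,"az": 0,"fingers": 63.5}
    - {"tx": 18,"ty": 0,"tz": 1.1,"ax": 0,"ay": 0,"az": 0,"fingers": 63.5}
    - {"tx": 22,"ty": -0.2,"tz": 1.1,"ax": 0,"ay": 0,"az": 0,"fingers": 63.5}
    - {"tx": 22,"ty": -0.2,"tz": 1.1,"ax": 0,"ay": 0,"az": 0,"fingers": 63.5}
    - {"tx": 22,"ty": -0.2,"tz": 1.1,"ax": 0,"ay": 0,"az": 0,"fingers": 63.5}

```text
time_s: 20.88
position: [0.526, -0.1873, 0.2331]
tcp_rot: [0.106, 0.692, -0.079, 0.709]
force: [0.8, 0.2, -2.4]
width: 0.0636
```

```bash
python3 - <<'E'
from h import *
s=ctrl.get_state();print(s["time_s"],s["width"],s["position"],s["force"],s["ft_torque"])
shot("wrist","w25")
zoom("w25",250,150,390,260,5,"w25z")
E
```

```text
20.8833 0.06364393383691908 [ 0.52604305 -0.18731856  0.23306805] [ 0.78225229  0.22996239 -2.38106817] [ 0.02629717 -0.20019442  0.02248457]
```

View pics/w25z.png

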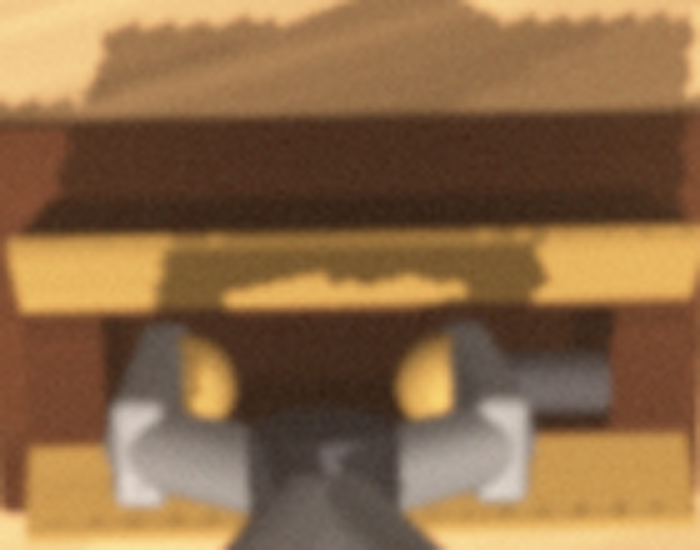

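Call:
play_rows:
  targets:
    - {"tx": 1,"ty": -0.8,"tz": 0,"ax": 0,"ay": 0,"az": 0,"fingers": 63.5}
    - {"tx": 4,"ty": -1,"tz": 0,"ax": 0,"ay": 0,"az": 0,"fingers": 63.5}
    - {"tx": 8,"ty": -1.1,"tz": -0.1,"ax": 0,"ay": 0,"az": 0,"fingers": 63.5}
    - {"tx": 12,"ty": -1.3,"tz": -0.2,"ax": 0,"ay": 0,"az": 0,"fingers": 63.5}
    - {"tx": 12,"ty": -1.3,"tz": -0.2,"ax": 0,"ay": 0,"az": 0,"fingers": 63.5}
    - {"tx": 12,"ty": -1.3,"tz": -0.2,"ax": 0,"ay": 0,"az": 0,"fingers": 63.5}

```text
time_s: 21.43
position: [0.5258, -0.1881, 0.2209]
tcp_rot: [0.106, 0.692, -0.079, 0.709]
force: [-0.1, 0.3, -2.5]
width: 0.0633
```

```bash
python3 - <<'E'
from h import *
s=ctrl.get_state();print(s["time_s"],s["width"],s["position"],s["force"],s["ft_torque"])
shot("wrist","w26")
zoom("w26",250,150,390,260,5,"w26z")
E
```

```text
21.4333 0.06331988847516132 [ 0.52579635 -0.18805735  0.22092039] [-0.13214027  0.30957324 -2.54260856] [ 0.0131714  -0.17357649  0.02275218]
```

View pics/w26z.png

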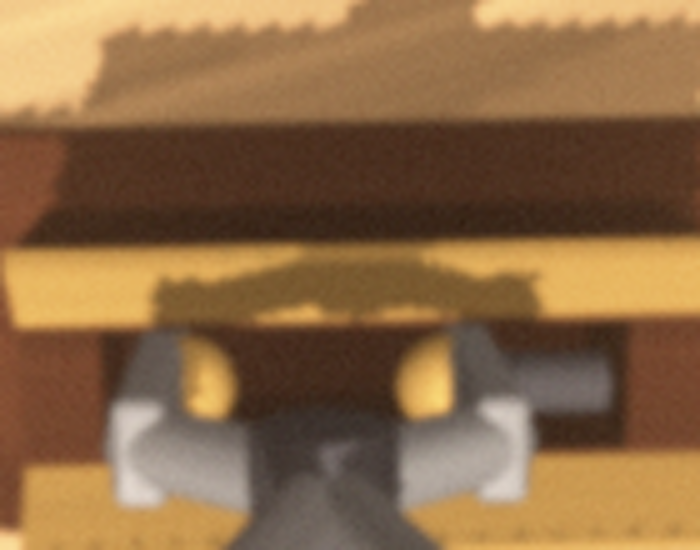

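Call:
play_rows:
  targets:
    - {"tx": 1,"ty": 0,"tz": 1,"ax": 0,"ay": 0,"az": 0,"fingers": 63.5}
    - {"tx": 5,"ty": -0.2,"tz": 1,"ax": 0,"ay": 0,"az": 0,"fingers": 63.5}
    - {"tx": 9,"ty": -0.4,"tz": 0.9,"ax": 0,"ay": 0,"az": 0,"fingers": 63.5}
    - {"tx": 13,"ty": -0.5,"tz": 0.8,"ax": 0,"ay": 0,"az": 0,"fingers": 63.5}
    - {"tx": 17,"ty": -0.7,"tz": 0.7,"ax": 0,"ay": 0,"az": 0,"fingers": 63.5}
    - {"tx": 17,"ty": -0.7,"tz": 0.7,"ax": 0,"ay": 0,"az": 0,"fingers": 63.5}
    - {"tx": 17,"ty": -0.7,"tz": 0.7,"ax": 0,"ay": 0,"az": 0,"fingers": 63.5}

```text
time_s: 22.07
position: [0.5268, -0.1883, 0.204]
tcp_rot: [0.106, 0.692, -0.079, 0.709]
force: [-0.2, 0.1, -2.4]
width: 0.064
```

```bash
python3 - <<'E'
from h import *
s=ctrl.get_state();print(s["time_s"],s["width"],s["position"],s["force"],s["ft_torque"])
shot("wrist","w27")
zoom("w27",250,150,390,260,5,"w27z")
E
```

```text
22.0667 0.06395941606747832 [ 0.52681292 -0.18834724  0.20395448] [-0.21451771  0.13855398 -2.44013074] [-0.01600736 -0.14874151  0.00366984]
```

View pics/w27z.png

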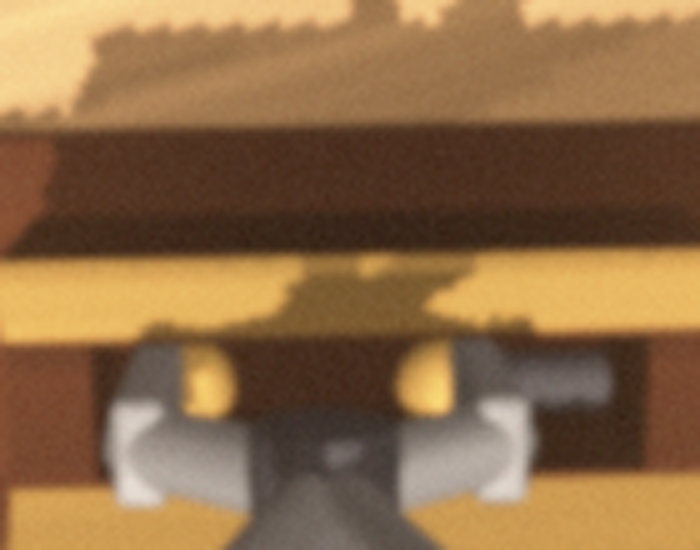

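Call:
play_rows:
  targets:
    - {"tx": 3,"ty": -0.1,"tz": 0,"ax": 0,"ay": 0,"az": 0,"fingers": 63.5}
    - {"tx": 6,"ty": -0.2,"tz": 0,"ax": 0,"ay": 0,"az": 0,"fingers": 63.5}
    - {"tx": 9,"ty": -0.3,"tz": -0.1,"ax": 0,"ay": 0,"az": 0,"fingers": 63.5}
    - {"tx": 11,"ty": -0.4,"tz": -0.1,"ax": 0,"ay": 0,"az": 0,"fingers": 63.5}
    - {"tx": 11,"ty": -0.4,"tz": -0.1,"ax": 0,"ay": 0,"az": 0,"fingers": 63.5}
    - {"tx": 11,"ty": -0.4,"tz": -0.1,"ax": 0,"ay": 0,"az": 0,"fingers": 63.5}

```text
time_s: 22.62
position: [0.5276, -0.1887, 0.194]
tcp_rot: [0.106, 0.692, -0.08, 0.71]
force: [-0.5, 0.2, 0.1]
width: 0.0637
```

```bash
python3 - <<'E'
from h import *
s=ctrl.get_state();print(s["time_s"],s["width"],s["position"],s["force"],s["ft_torque"])
E
```

```text
22.6167 0.06367307367477264 [ 0.52756271 -0.18870356  0.19402043] [-0.49981071  0.22951142  0.12836123] [ 0.0037753  -0.11426574 -0.03483009]
```

Call:
play_rows:
  targets:
    - {"tx": 1,"ty": 0,"tz": 0,"ax": 0,"ay": 0,"az": 0,"fingers": 63.5}
    - {"tx": 1,"ty": 0,"tz": 0,"ax": 0,"ay": 0,"az": 0,"fingers": 63.5}
    - {"tx": 1,"ty": 0,"tz": 0,"ax": 0,"ay": 0,"az": 0,"fingers": 63.5}

```text
time_s: 22.87
position: [0.5281, -0.1888, 0.1939]
tcp_rot: [0.105, 0.691, -0.08, 0.711]
force: [-1.0, 0.4, 5.7]
width: 0.0634
```

```bash
python3 - <<'E'
from h import *
s=ctrl.get_state();print(s["time_s"],s["width"],s["position"],s["force"],s["ft_torque"])
shot("wrist","w28");shot("side","s28")
zoom("w28",250,150,390,260,5,"w28z")
zoom("s28",340,120,480,290,3.5,"s28z")
E
```

```text
22.8667 0.06342805134500842 [ 0.52812955 -0.18879088  0.19391951] [-0.99547733  0.43715084  5.74058352] [ 0.21106802 -0.13908287 -0.00707277]
```

View pics/w28z.png

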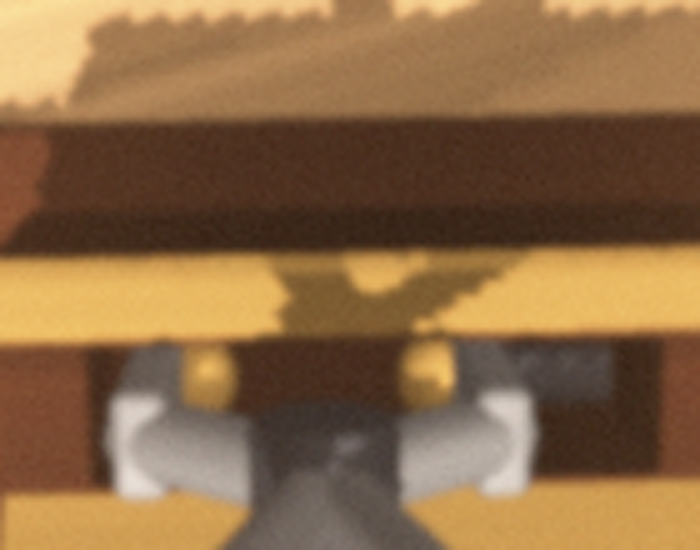

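View pics/s28z.png

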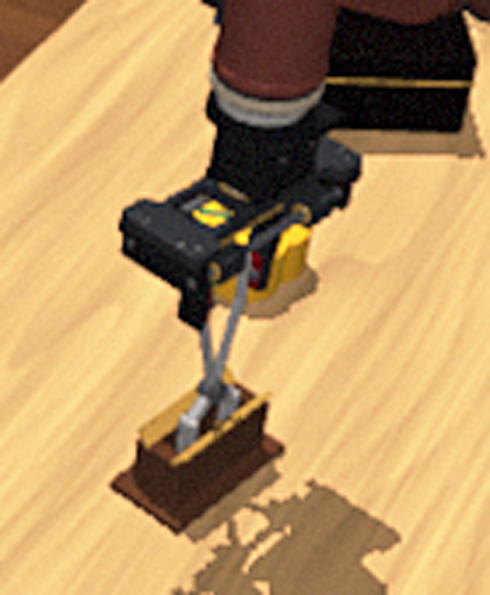

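It's seated: wrist force is +5.7 N and the depth is as at the start. I'll release gradually.

Call:
play_rows:
  targets:
    - {"tx": 0,"ty": 0,"tz": 0,"ax": 0,"ay": 0,"az": 0,"fingers": 66}
    - {"tx": 0,"ty": 0,"tz": 0,"ax": 0,"ay": 0,"az": 0,"fingers": 68}
    - {"tx": 0,"ty": 0,"tz": 0,"ax": 0,"ay": 0,"az": 0,"fingers": 71}
    - {"tx": 0,"ty": 0,"tz": 0,"ax": 0,"ay": 0,"az": 0,"fingers": 76}
    - {"tx": 0,"ty": 0,"tz": 0,"ax": 0,"ay": 0,"az": 0,"fingers": 82}
    - {"tx": 0,"ty": 0,"tz": 0,"ax": 0,"ay": 0,"az": 0,"fingers": 87}
    - {"tx": 0,"ty": 0,"tz": 0,"ax": 0,"ay": 0,"az": 0,"fingers": 87}
    - {"tx": 0,"ty": 0,"tz": 0,"ax": 0,"ay": 0,"az": 0,"fingers": 87}

```text
time_s: 23.63
position: [0.5271, -0.1885, 0.1922]
tcp_rot: [0.106, 0.692, -0.08, 0.709]
force: [0.0, 0.5, 0.5]
width: 0.0864
```

```bash
python3 - <<'E'
from h import *
s=ctrl.get_state();print(s["time_s"],s["width"],s["position"],s["force"],s["ft_torque"])
shot("wrist","w29");shot("side","s29")
zoom("s29",340,120,480,290,3.5,"s29z")
E
```

```text
23.6333 0.08635713990040753 [ 0.52707412 -0.18845532  0.19219345] [0.03706194 0.48616547 0.45146444] [ 0.10455198 -0.10954716  0.01471734]
```

View pics/w29.png

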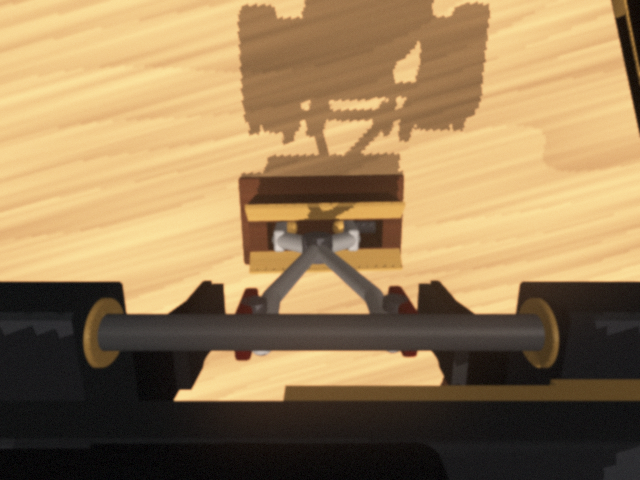

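View pics/s29z.png

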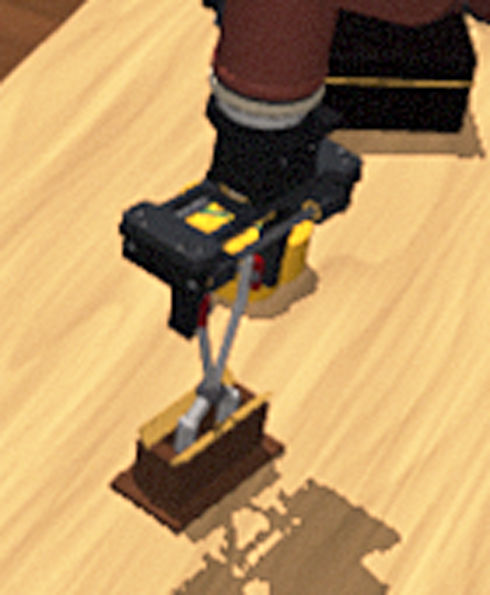

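Call:
play_rows:
  targets:
    - {"tx": 0,"ty": 2,"tz": 0,"ax": 0,"ay": 0,"az": 0,"fingers": 87}
    - {"tx": 0,"ty": 2,"tz": 0,"ax": 0,"ay": 0,"az": 0,"fingers": 87}
    - {"tx": -6,"ty": 2.2,"tz": 0.1,"ax": 0,"ay": 0,"az": 0,"fingers": 87}
    - {"tx": -16,"ty": 2.6,"tz": 0.3,"ax": 0,"ay": 0,"az": 0,"fingers": 87}
    - {"tx": -30,"ty": 3.2,"tz": 0.6,"ax": 0,"ay": 0,"az": 0,"fingers": 87}
    - {"tx": -50,"ty": 4,"tz": 1,"ax": 0,"ay": 0,"az": 0,"fingers": 87}
    - {"tx": -75,"ty": 5,"tz": 1.5,"ax": 0,"ay": 0,"az": 0,"fingers": 87}
    - {"tx": -100,"ty": 6,"tz": 2,"ax": 0,"ay": 0,"az": 0,"fingers": 87}

```text
time_s: 24.4
position: [0.5276, -0.1865, 0.2945]
tcp_rot: [0.106, 0.692, -0.08, 0.71]
force: [0.5, 0.1, -0.6]
width: 0.0873
```

Call:
play_rows:
  targets:
    - {"tx": -20,"ty": 0,"tz": -10,"ax": 0,"ay": 0,"az": 0,"fingers": 87}
    - {"tx": -40,"ty": 0,"tz": -30,"ax": 0,"ay": 0,"az": 0,"fingers": 87}
    - {"tx": -50,"ty": 0,"tz": -50,"ax": 0,"ay": 0,"az": 0,"fingers": 87}
    - {"tx": -50,"ty": 0,"tz": -50,"ax": 0,"ay": 0,"az": 0,"fingers": 87}
    - {"tx": -50,"ty": 0,"tz": -50,"ax": 0,"ay": 0,"az": 0,"fingers": 87}
    - {"tx": -50,"ty": 0,"tz": -50,"ax": 0,"ay": 0,"az": 0,"fingers": 87}

```text
time_s: 24.9
position: [0.4783, -0.1753, 0.342]
tcp_rot: [0.106, 0.692, -0.08, 0.71]
force: [0.1, -0.3, 0.5]
width: 0.087
```

```bash
python3 - <<'E'
from h import *
s=ctrl.get_state();print(s["time_s"],s["width"],s["position"],s["force"],s["ft_torque"])
shot("wrist","w30");shot("side","s30");shot("top","t30")
zoom("s30",290,120,440,400,2.1,"s30z");zoom("t30",210,230,410,350,4,"t30z")
E
```

```text
24.9 0.08699415476817678 [ 0.47828944 -0.17530031  0.34197988] [ 0.08477527 -0.25956571  0.54301115] [ 0.07551638 -0.15313715 -0.00632714]
```

View pics/s30z.png

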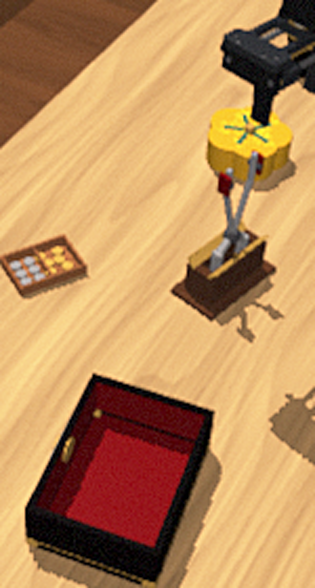

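View pics/t30z.png

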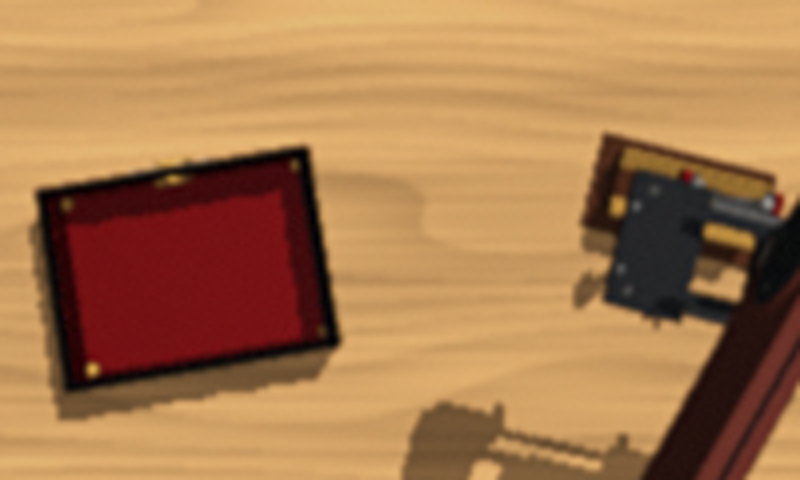

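View pics/w30.png

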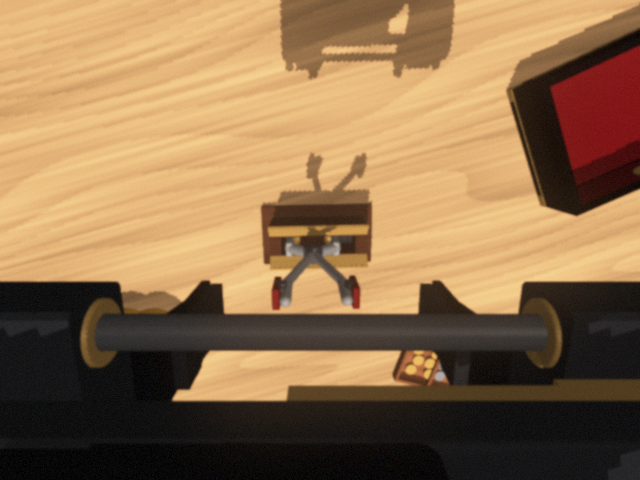

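```bash
python3 - <<'E'
from h import *
c=load("w30");c2=load("s30")
S=lambda x,y:(290+x/2.1-.3,120+y/2.1-.3)
P=[tri([(c,p),(c2,S(*q))]) for p,q in [((277,292),(224,183)),((355,292),(260,164))]]
for x,e in P: print(x.round(4),np.round(e,1))
print("mid",((P[0][0]+P[1][0])/2).round(4), "knuckle mid", ((onz(c,(288,250),.06)+onz(c,(338,250),.06))/2).round(4))
s0=cv2.imread("pics/top0.png").astype(int);s1=cv2.imread("pics/t30.png").astype(int)
d=np.abs(s0-s1).sum(2)
for n,(x,y) in dict(dish=(469,249),ringbox=(168,238),tray=(343,208)).items(): print(n,d[y-22:y+22,x-22:x+22].mean().round(1))
E
```

```text
[ 0.5527 -0.2285  0.1236] [9. 9.]
[ 0.5003 -0.157   0.2438] [10.2 10.2]
mid [ 0.5265 -0.1927  0.1837] knuckle mid [ 0.5299 -0.1868  0.06  ]
dish 38.8
ringbox 29.9
tray 38.5
```

```bash
python3 - <<'E'
from h import *
c=load("w30");c2=load("s30")
S=lambda x,y:(290+x/2.1-.3,120+y/2.1-.3)
P=[tri([(c,p),(c2,S(*q))]) for p,q in [((277,292),(260,164)),((355,292),(224,183))]]
for x,e in P: print(x.round(4),np.round(e,1))
print("mid",((P[0][0]+P[1][0])/2).round(4))
for f,g in [("top0","t30"),("side0","s30")]:
    s0=cv2.imread(f"pics/{f}.png");s1=cv2.imread(f"pics/{g}.png")
    L=dict(dish=(469,249),ringbox=(168,238),tray=(343,208)) if f=="top0" else dict(dish=(408,189),ringbox=(213,405),tray=(311,247))
    for n,(x,y) in L.items():
        a,b=[cv2.cvtColor(q[y-25:y+25,x-25:x+25],6).astype(np.float32) for q in (s0,s1)]
        print(f,n,np.round(cv2.phaseCorrelate(a,b),2))
E
```

```text
[ 0.5143 -0.2158  0.1906] [3.1 3.1]
[ 0.5337 -0.1561  0.1917] [0.6 0.6]
mid [ 0.524  -0.1859  0.1912]Traceback (most recent call last):
  File "<stdin>", line 12, in <module>
    return _wrapfunc(a, 'round', decimals=decimals, out=out)
    return _wrapit(obj, method, *args, **kwds)
    conv = _array_converter(obj)
ValueError: setting an array element with a sequence. The requested array has an inhomogeneous shape after 1 dimensions. The detected shape was (2,) + inhomogeneous part.
```

```bash
python3 - <<'E'
from workcell import ctrl
print(ctrl.finish_job()); print(ctrl.get_state()["time_s"])
E
```

```text
the job is handed in; nothing more can be done
None
the job is handed in; nothing more can be done
```

The stud is snapped home and the pliers are back in their holder, nose down and released. I handed the job in shortly after t = 24.9 s, inside the 67 s limit; no verdict is reported.

- **Click:** I lowered the open jaws over the front wall and squeezed in small steps with the grip capped at 16 N. In the step that closed the fingers from 50.2 to 48.9 mm, the cap face jumped to about 5 mm from the wall and came free of the die. I stopped there and opened the pliers.
- **Return:** The pliers had leaned about 0.04 rad in the grip during carrying, so I tilted the tool to stand them upright before lowering. They touched the slot floor where the wrist force changed from −2.5 N to above zero.
- **Final position:** The pliers stand upright, with handle midpoint and nose area within about 6 mm of each other horizontally. They sit about 7 mm off the holder's centre along the slot, where 20 mm is allowed. The gripper is open and clear, about 0.14 m above.

**Doubts:**
- The final side-and-wrist sighting of one handle plate disagreed by 3 mm, against 0.6 mm for the other.
- My check for movement of the dish, box and tray gave no usable numbers: the image differences were inconclusive and the second script failed. The arm did not come near them. The dish and tray look unmoved in the last pictures; I didn't look at the box again at the end.
- The crush limit was never measured directly, only kept in check by the grip cap.

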